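Seasoning jars into the slanted rack

ROBOT

A 6-joint arm with a two-finger parallel gripper is mounted at the origin on a cart in front of the work surface, level with it; the furniture and walls round the work are solid. World frame = base frame: x ahead of the robot, y to its left, z up, the work surface at z = 0. Lengths are in m, angles in degrees, forces in N, time in s.
With the tool pointing down it reaches from about 0.4 to 0.825 m from the base axis. Payload 7 kg.
Tool frame: the origin (TCP) lies at the centre of the arm's flange, where the gripper is bolted on; the fingertips stand 178 mm ahead of it and the grasp point (between the pads) lies 159 mm ahead of it; x points along the fingers, y is the direction in which the jaws open and shut, and the axes are right-handed (so a half turn about x gives the same grasp; the last joint's range is limited). The gripper opens to 88 mm and grips with 3 to 60 N. Pads are 19 mm wide; open, the fingers measure 130 mm over their backs; the gripper's body (78 mm by 193 mm) begins 47 mm behind the grasp point.
Start: joints at [79.647, 20.546, 0.682, 0, -70.136, -16.507], TCP at [0.305, 0.602, 0.405] pointing down, gripper open.
Joint ranges: [-176.03, 176.03], [-82.01, 121.73], [-58.28, 71.71], [-173.87, 95.51], [-174.79, -0.11], [-173.66, 173.66]. Speed limits (degrees/s): [136.94, 136.94, 172.46, 180, 180, 180].

INTERFACE

Orientations are given as [roll, pitch, yaw] about the fixed x, y, z axes, in that order (R = Rz(yaw) Ry(pitch) Rx(roll)).
In Python, from plant import ctrl gives the robot as it stands. The module is installed in compiled form; this text tells all that it offers.
- The arm moves only by the shell command python3 -m inch 'ROWS'. ROWS is JSON, one flat list of numbers, 7 for each row, row after row: the shift along the tool's x, y, z in m, then the turn, a rotation vector about the tool's x, y, z in degrees, then the finger opening in m, from 0 to 0.0876. In form: [dx, dy, dz, rx, ry, rz, hand, dx, dy, dz, rx, ry, rz, hand, ...]. A call has 1 to 20 rows; each row shifts and turns the pose as measured when the row begins, along the tool's axes as they then stand; what a row does not reach is not made up. A row lasts 1/8 s, in which the tool goes at most 62.5 mm and 10.7 degrees, less where a joint would pass 70% of its speed; a pose out of reach is approached as far as the arm can. A call with a gripper value outside its range is refused whole. The fingers move at their own pace and stop on an object; the grip force is fixed at half the most. Time passes only in rows, so rows that do not move let the fingers close. It gives the time, the measured TCP pose, the force and the opening at its end, in the units of the state.
- ctrl.get_obs(): the state, without advancing time (a new reading comes with each control period).
- ctrl.snapshot(name): name is "side" or "top" or "wrist"; returns a dict with "color" (384x512x3 uint8, red, green, blue), "depth" (384x512 float32, m along the optical axis (not along the pixel's ray), 0 where there is no reading), "K" (3x3 intrinsics, pixels), "k1" (the pictures are not rectified: a ray, as slopes to the right and down, at radius r is drawn at 1 + k1 r^2 times it, then the intrinsics apply), "position" and "attitude" of the camera in the world; the wrist camera has in their place "hand_eye" (4x4, takes a point from camera to tool coordinates, whose origin is the TCP and whose axes are the tool frame's). Camera axes: x right, y up, looking along -z (the intrinsics and any distortion apply to the point x, -y, -z); pixel columns grow to the right and rows downward; lengths in m; the calibration is good to about 2 mm. A picture is of the moment at which its call begins: read the wrist's pose just before it.
- ctrl.close_job(): hands the job in, once; it reports no verdict.
The state is a dict: "clock": time; "joint_pos": joint angles; "qvel": joint speeds; "tau": joint torques, N m; "tool_pos": TCP position; "orientation": TCP orientation; "force": force on the tool from outside, world axes, zero at the start; "moment": the same for the moment, N m; "opening": finger opening in m.
Only numpy, scipy, OpenCV 4.12 (cv2) and the standard library are available. Lean on these libraries where they do the work, as an engineer would, in place of code of your own. Each camera call takes 0.05 s, during which the arm holds its last target.

TASK

Two seasoning jars stand loose on the front part of the table, to the left and right of the slanted wooden jar rack: one with a green cap and a slimmer one with a black cap. Put them away one at a time, bottom first and all the way down in the rack's pockets, each in the pocket whose tab has the colour of its cap. Leave the red-lidded chilli jar and the tin beside the rack where they stand.

Things in the scene. Friction and masses are not known exactly. Their poses are not given: they have to be found in the camera images.
- jar_green: seasoning jar with green cap, clear body with pale label, round, 46 mm in diameter (45 mm at the cap), 106 mm tall, about 0.11 kg, loose, standing upright; the cap is the top 20 mm. Origin at the centre of its underside, z up along the jar
- jar_black: seasoning jar with black cap and green label, round, 40 mm in diameter, 105 mm tall, about 0.11 kg, loose, standing upright; the cap is the top 20 mm. Origin at the centre of its underside, z up along the jar
- jar_rack: fixed light wooden rack of two square pockets side by side, 190 mm wide (y), foot 130 mm deep; the pockets lean 32 degrees to its front (-x), mouths about 85 mm above the table. Origin on the table below the middle between the pockets; x to the rack's back, y to its left, z up; pocket centres at y = +47.5 and -47.5 mm; a green and a black tab stand behind them
- tab_green_seat (a point): centre of the inner floor of the pocket with the green tab behind it (either pocket). z axis up the pocket out of its mouth, leaning 32 degrees (0.56 rad) from vertical to the rack's front; y level, to the rack's left; x to the pocket's back wall. Pocket 54 x 54 mm inside, 60 mm deep, walls 6 mm. Back panel at x = 33 to 39 mm up to z = 78 mm, tab on it (x = 30 to 42 mm) up to z = 101 mm
- tab_black_seat (a point): centre of the inner floor of the pocket with the black tab behind it (either pocket). z axis up the pocket out of its mouth, leaning 32 degrees (0.56 rad) from vertical to the rack's front; y level, to the rack's left; x to the pocket's back wall. Pocket 54 x 54 mm inside, 60 mm deep, walls 6 mm. Back panel at x = 33 to 39 mm up to z = 78 mm, tab on it (x = 30 to 42 mm) up to z = 101 mm
- chilli_jar: bystander: squat jar with a red lid, 59 mm in diameter, 86 mm tall, loose; origin at the centre of its underside
- tin: bystander: tin with a pictured label, 57 mm in diameter, 72 mm tall, loose; origin at the centre of its underside
Not all that is in view belongs to the job. What is shaped like the jar_green but blue is not meant.

How it is judged:
By the outcome, as a careful person would: the job done as asked, in the order asked, and still so for the second after the job is handed in, with the robot touching nothing.
It also fails if it takes over 51 s, if anything falls off the work surface, if the arm or the gripper's body presses on something with over 40 N, if the wrist force passes 120 N, or if a joint passes its speed limit or range.

## Working session

There is one attempt and no reset: what is moved stays moved. The work goes in short steps, Python scripts to look and compute and a shell command to move; the robot and the scene stay as the last step left them, time stands still between calls to the robot, and variables do not carry over. Pictures are saved under pics/ and viewed, and the job is handed in when it is done.

```bash
mkdir -p pics; ls; python3 - <<'E'
from plant import ctrl
import cv2,numpy as np
print(ctrl.get_obs())
for n in ["side","top","wrist"]:
    s=ctrl.snapshot(n)
    cv2.imwrite(f"pics/{n}0.png",s["color"][:,:,::-1])
    np.savez(f"pics/{n}0.npz",**s)
    print(n,s["K"].tolist(),s["k1"],s.get("position"),s.get("attitude"),s.get("hand_eye"))
E
```

```text
pics
{'clock': 0.0, 'joint_pos': array([ 7.96456097e+01,  2.05893161e+01,  6.32723839e-01, -2.06709140e-02,
       -7.01364345e+01, -1.65077275e+01]), 'qvel': array([ 0.03020817, -0.00866507,  0.07994392,  0.17587667,  0.01106396,
        0.03241451]), 'tau': array([ 6.50367638e-04, -5.82714164e+01,  2.93042511e+01,  6.99714705e+00,
        6.67290558e-03, -1.60158006e-04]), 'tool_pos': array([0.30489475, 0.60197889, 0.40373666]), 'orientation': array([  94.7106158 ,   89.90496465, -112.15854135]), 'force': array([ 0.4866399 ,  0.54562493, -0.61841543]), 'moment': array([-0.05172294, -0.03117116,  0.05818498]), 'opening': 0.0876157158585754}
side [[439.3562034945429, 0.0, 260.325548511855], [0.0, 439.3562034945429, 182.68674038025299], [0.0, 0.0, 1.0]] 0.05447089917604953 [ 0.06695575 -1.09352435  0.91887758] [ 53.74269795  -0.06092234 -22.01778974] None
top [[350.86468846433166, 0.0, 255.98270864517988], [0.0, 350.86468846433166, 182.05377803088112], [0.0, 0.0, 1.0]] -0.02550701822297484 [ 0.45035405 -0.00158225  0.98259301] [  4.1989104    0.29024588 -90.5177939 ] None
wrist [[296.12352522823954, 0.0, 259.753488144986], [0.0, 296.12352522823954, 191.01699120718217], [0.0, 0.0, 1.0]] 0.016934749924094765 None None [[ 5.81204758e-04  3.06098385e-01 -9.51999706e-01  2.10179045e-02]
 [ 9.99999809e-01  2.22235722e-05  6.17654861e-04  1.07091667e-03]
 [ 2.10219990e-04 -9.51999883e-01 -3.06098314e-01 -8.48422802e-02]
 [ 0.00000000e+00  0.00000000e+00  0.00000000e+00  1.00000000e+00]]
```

View pics/side0.png

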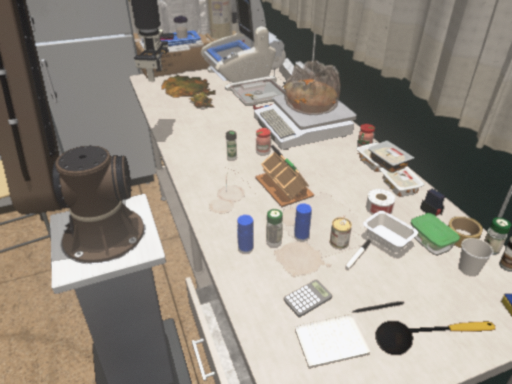

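View pics/top0.png

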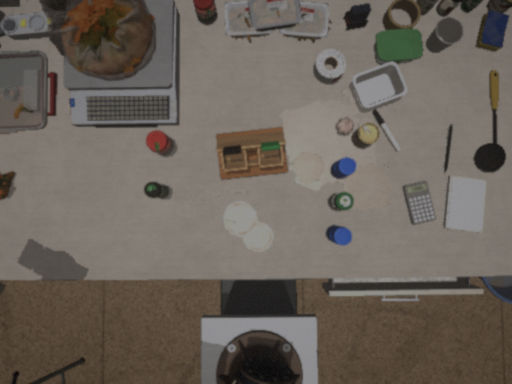

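View pics/wrist0.png

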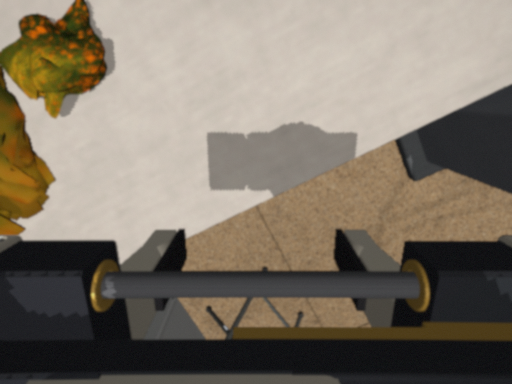

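```bash
cat > h.py <<'E'
import numpy as np, cv2
from scipy.spatial.transform import Rotation as R
def load(f): return dict(np.load(f,allow_pickle=True))
def pose(s,obs=None):
    if s.get("hand_eye") is not None and np.ndim(s["hand_eye"])==2:
        T=np.eye(4);T[:3,:3]=R.from_euler('xyz',obs["orientation"],degrees=True).as_matrix();T[:3,3]=obs["tool_pos"]
        return T@s["hand_eye"]
    T=np.eye(4);T[:3,:3]=R.from_euler('xyz',s["attitude"],degrees=True).as_matrix();T[:3,3]=s["position"];return T
def rays(s,uv):
    d=np.array([float(s["k1"]),0,0,0,0])
    uv=np.asarray(uv,float).reshape(-1,1,2)
    p=cv2.undistortPoints(uv,s["K"],d)[:,0]
    return np.c_[p[:,0],-p[:,1],-np.ones(len(p))]
def toplane(s,uv,z,T=None):
    T=pose(s) if T is None else T
    r=rays(s,uv)@T[:3,:3].T
    t=(z-T[2,3])/r[:,2]
    return T[:3,3]+r*t[:,None]
def depthpts(s,uv,T=None):
    T=pose(s) if T is None else T
    uv=np.asarray(uv,int).reshape(-1,2)
    d=s["depth"][uv[:,1],uv[:,0]]
    return (rays(s,uv)*d[:,None])@T[:3,:3].T+T[:3,3]
def cloud(s,T=None):
    h,w=s["depth"].shape
    u,v=np.meshgrid(np.arange(w),np.arange(h))
    return depthpts(s,np.c_[u.ravel(),v.ravel()],T).reshape(h,w,3)
E
python3 - <<'E'
from h import *
t=load("pics/top0.npz");s=load("pics/side0.npz")
for n,im,(x,y,w,h) in [("topR",t,(210,115,90,75)),("topG",t,(300,140,90,110)),("topB",t,(130,120,60,90)),("sideR",s,(220,120,140,135))]:
    c=im["color"][y:y+h,x:x+w,::-1]
    cv2.imwrite(f"pics/{n}.png",cv2.resize(c,None,fx=4,fy=4,interpolation=cv2.INTER_CUBIC))
C=cloud(t)
for nm,b in [("green",(325,185,362,217)),("black",(138,175,172,203)),("tin",(350,115,385,150)),("chilli",(140,125,175,160)),("blue1",(328,153,362,182)),("blue2",(322,222,358,250))]:
    P=C[b[1]:b[3],b[0]:b[2]].reshape(-1,3); zt=np.percentile(P[:,2],98); m=P[:,2]>zt-0.012
    print(nm,zt.round(4),m.sum(),P[m].mean(0).round(4),((P[m].min(0)+P[m].max(0))/2).round(4),np.ptp(P[m],axis=0).round(3))
    q=P[P[:,2]>0.02];print('   all',q.min(0).round(3),q.max(0).round(3))
P=C[120:185,210:292].reshape(-1,3);q=P[P[:,2]>0.008];print(q.min(0),q.max(0))
E
```

```text
green 0.1076 273 [ 0.4641 -0.2113  0.1275] [ 0.4642 -0.1211  0.5392] [0.043 0.239 0.887]
   all [ 0.442 -0.241  0.021] [ 0.488 -0.002  0.983]
black 0.1065 214 [0.4981 0.2612 0.1121] [0.484  0.1416 0.5386] [0.067 0.286 0.888]
   all [ 0.45  -0.002  0.02 ] [0.518 0.285 0.983]
tin 0.0725 396 [ 0.6414 -0.2915  0.0781] [ 0.5607 -0.1627  0.5216] [0.221 0.322 0.922]
   all [ 0.45  -0.324  0.02 ] [ 0.69  -0.002  0.983]
chilli 0.0884 378 [0.6232 0.2555 0.0974] [0.5513 0.1429 0.5297] [0.202 0.289 0.906]
   all [ 0.45  -0.002  0.02 ] [0.683 0.325 0.983]
blue1 0.1078 268 [ 0.5518 -0.2229  0.1151] [ 0.5132 -0.1248  0.5395] [0.126 0.246 0.886]
   all [ 0.45  -0.248  0.021] [ 0.577 -0.002  0.983]
blue2 0.108 280 [ 0.3812 -0.2064  0.1178] [ 0.4043 -0.1166  0.5394] [0.092 0.23  0.886]
   all [ 0.357 -0.232  0.02 ] [ 0.45  -0.002  0.983]
[ 0.45035405 -0.08147138  0.00802118] [0.67678294 0.11129496 0.98259301]
```

```bash
python3 - <<'E'
import cv2,numpy as np
a=[cv2.imread(f"pics/{n}.png") for n in("topR","topG","topB")]
H=max(i.shape[0] for i in a);a=[cv2.copyMakeBorder(i,0,H-i.shape[0],0,4,0) for i in a]
i=np.hstack(a);print(i.shape);cv2.imwrite("pics/m1.png",cv2.resize(i,None,fx=.8,fy=.8))
E
```

```text
(440, 972, 3)
```

View pics/m1.png

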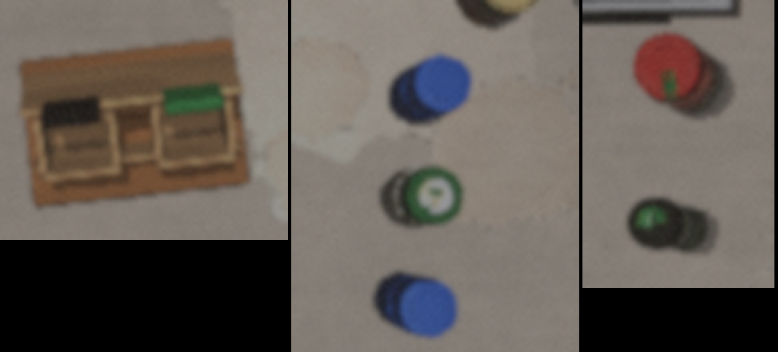

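View pics/sideR.png

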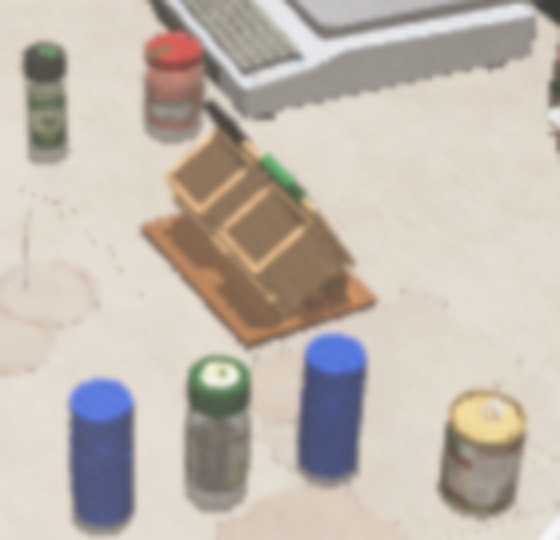

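```bash
cat > m.py <<'E'
from h import *
t=load("pics/top0.npz");s=load("pics/side0.npz")
def cap(C,box,rad):
    P=C.reshape(-1,3)
    m=(abs(P[:,0]-box[0])<.05)&(abs(P[:,1]-box[1])<.05)&(P[:,2]>.02)&(P[:,2]<.13)
    Q=P[m];zt=np.percentile(Q[:,2],95);Q=Q[Q[:,2]>zt-.006]
    (c,r)=cv2.minEnclosingCircle(Q[:,:2].astype(np.float32)); return zt,c,r,Q.mean(0)
Ct=cloud(t);Cs=cloud(s)
for n,b in dict(green=(.464,-.213),black=(.498,.261),tin=(.641,-.29),chilli=(.623,.255),blue1=(.55,-.22),blue2=(.381,-.206)).items():
    for C in(Ct,Cs):
        z,c,r,mm=cap(C,b,0);print(n,round(z,4),np.round(c,4),round(r,4),mm.round(4))
# rack foot from top: colours
hsv=cv2.cvtColor(t["color"],cv2.COLOR_RGB2HSV)
roi=np.zeros(hsv.shape[:2],np.uint8);roi[120:190,205:300]=1
m=((hsv[...,1]>75)&(hsv[...,0]<25)).astype(np.uint8)*roi
m=cv2.morphologyEx(m,cv2.MORPH_CLOSE,np.ones((5,5)))
cs,_=cv2.findContours(m,0,1);c=max(cs,key=cv2.contourArea);print(cv2.contourArea(c),cv2.minAreaRect(c))
bx=cv2.boxPoints(cv2.minAreaRect(c))
for z in(0,.01):print(toplane(t,bx,z).round(4).tolist())
P=Ct[120:190,205:300].reshape(-1,3);Q=P[(P[:,2]>.01)&(P[:,2]<.2)]
print(np.percentile(Q[:,2],[5,50,95,100]),Q.min(0),Q.max(0))
for n,mk in dict(gt=(hsv[...,1]>120)&(hsv[...,0]>45)&(hsv[...,0]<90),bt=(hsv[...,2]<45)).items():
    k=(mk*roi).astype(np.uint8);n_,l,st,ce=cv2.connectedComponentsWithStats(k)
    i=1+st[1:,4].argmax();Q=Ct[l==i];print(n,st[i],ce[i],Q.mean(0).round(4),Q.min(0).round(4),Q.max(0).round(4))
    q=Q[Q[:,2]>np.percentile(Q[:,2],60)];print('  ',q.mean(0).round(4),np.ptp(q,axis=0).round(4))
E
python3 m.py
```

```text
green 0.1075 [ 0.4642 -0.2182] 0.0231 [ 0.4647 -0.2176  0.1054]
green 0.1074 [ 0.4657 -0.2181] 0.0238 [ 0.465  -0.2198  0.1058]
black 0.1065 [0.4987 0.2649] 0.0203 [0.4985 0.2646 0.1044]
black 0.1066 [0.4994 0.2626] 0.0217 [0.498  0.2629 0.1048]
tin 0.0721 [ 0.6437 -0.2948] 0.0294 [ 0.6439 -0.2953  0.0695]
tin 0.0722 [ 0.6437 -0.2949] 0.0312 [ 0.6436 -0.2948  0.0697]
chilli 0.0882 [0.6264 0.2598] 0.0281 [0.6261 0.26   0.0859]
chilli 0.0888 [0.6265 0.2604] 0.0329 [0.6259 0.2587 0.0864]
blue1 0.1077 [ 0.5534 -0.2264] 0.0228 [ 0.5533 -0.2261  0.1056]
blue1 0.1071 [ 0.553  -0.2265] 0.0251 [ 0.553  -0.2289  0.1055]
blue2 0.1078 [ 0.3803 -0.2101] 0.023 [ 0.3802 -0.2102  0.1057]
blue2 0.1071 [ 0.3776 -0.2111] 0.0249 [ 0.3773 -0.2127  0.1054]
2947.5 ((251.32313537597656, 152.90853881835938), (45.60822677612305, 67.80496215820312), 83.6598129272461)
[[0.6605, 0.1176, 0.0], [0.6801, -0.0741, 0.0], [0.5505, -0.0863, 0.0], [0.5312, 0.1034, 0.0]]
[[0.6584, 0.1164, 0.01], [0.6778, -0.0733, 0.01], [0.5495, -0.0854, 0.01], [0.5304, 0.1024, 0.01]]
[0.0105829  0.06276837 0.1354914  0.14103825] [ 0.53118383 -0.08147138  0.01000273] [0.67363262 0.11104111 0.14103825]
gt [266 147   2   2   3] [266.66666667 147.66666667] [ 0.596  -0.0246  0.1378] [ 0.5952 -0.0255  0.1357] [ 0.5973 -0.023   0.1399]
   [ 0.5973 -0.0254  0.1399] [0. 0. 0.]
bt [224 146  16   9 105] [231.56190476 149.71428571] [0.5916 0.0605 0.1397] [ 0.4504 -0.0016  0.115 ] [0.6049 0.0811 0.9826]
   [0.5843 0.0589 0.1582] [0.141  0.0808 0.8465]
```

```bash
cat > p.py <<'E'
from h import *
t=load("pics/top0.npz");s=load("pics/side0.npz")
yaw=np.radians(5.85);O=np.array([.604,.015])
ex=np.array([np.cos(yaw),np.sin(yaw)]);ey=np.array([-ex[1],ex[0]])
img=np.full((560,800,3),255,np.uint8)
A=np.radians(32)
for im,col in((t,(200,0,0)),(s,(0,0,200))):
    P=cloud(im).reshape(-1,3);cc=im["color"].reshape(-1,3).astype(int)
    x=(P[:,:2]-O)@ex;y=(P[:,:2]-O)@ey;z=P[:,2]
    m=(abs(x)<.1)&(abs(y)<.1)&(z>.004)&(z<.2)
    for a,b in zip(x[m],z[m]): cv2.circle(img,(int(400+a*3500),int(540-b*3500)),2,col,-1)
    # green tab / black tab
    g=m&(cc[:,1]>cc[:,0]*1.4)&(cc[:,1]>cc[:,2]*1.3)&(z>.09)
    k=m&(cc.max(1)<70)&(z>.11)
    for n,q in(("g",g),("k",k)):
        if q.sum():print(n,q.sum(),"y",y[q].min().round(4),y[q].max().round(4),"x",x[q].min().round(4),x[q].max().round(4),"z",z[q].max().round(4),
           'seatframe x',np.percentile(x[q]*np.cos(A)+z[q]*np.sin(A),[5,95]).round(4),'z',np.percentile(-x[q]*np.sin(A)+z[q]*np.cos(A),[5,95]).round(4))
    # v coords for all rack above 0.03
    q=m&(z>.03);v=x[q]*np.cos(A)+z[q]*np.sin(A);w=-x[q]*np.sin(A)+z[q]*np.cos(A)
    print('vmin/max',np.percentile(v,[1,5,95,99]).round(4),'wmax',np.percentile(w,[50,80,95,99.5]).round(4))
    print('y range z>.05',np.percentile(y[m&(z>.05)],[1,99]).round(4))
    h,e=np.histogram(w,np.arange(0,.16,.003));print(dict(zip((e[:-1]*1000).astype(int).tolist(),h.tolist())))
for i in range(-10,11,2):cv2.putText(img,str(i*10),(400+i*35,555),0,.35,(0,0,0))
for i in range(0,16,2):cv2.putText(img,str(i*10),(2,540-i*35),0,.35,(0,0,0))
cv2.imwrite("pics/prof.png",img)
E
python3 p.py
```

```text
g 109 y -0.0669 -0.027 x -0.0157 0.0034 z 0.1408 seatframe x [0.0595 0.0664] z [0.0996 0.1253]
k 168 y -0.0665 0.0689 x -0.018 0.0064 z 0.141 seatframe x [0.0578 0.0665] z [0.0957 0.1251]
vmin/max [-0.0104 -0.0056  0.0654  0.0662] wmax [0.0766 0.0989 0.1231 0.1256]
y range z>.05 [-0.0833  0.0827]
{0: 0, 3: 0, 6: 0, 9: 0, 12: 0, 15: 3, 18: 18, 21: 34, 24: 25, 27: 19, 30: 29, 33: 32, 36: 37, 39: 49, 42: 48, 45: 54, 48: 62, 51: 67, 54: 49, 57: 48, 60: 47, 63: 52, 66: 57, 69: 45, 72: 51, 75: 60, 78: 94, 81: 212, 84: 67, 87: 19, 90: 25, 93: 22, 96: 42, 99: 62, 102: 30, 105: 20, 108: 14, 111: 14, 114: 21, 117: 24, 120: 62, 123: 83, 126: 5, 129: 0, 132: 0, 135: 0, 138: 0, 141: 0, 144: 0, 147: 0, 150: 0, 153: 0, 156: 0}
g 21 y -0.0684 -0.0344 x -0.0185 -0.0102 z 0.1389 seatframe x [0.0561 0.063 ] z [0.12   0.1247]
vmin/max [-0.013  -0.009   0.0618  0.0651] wmax [0.065  0.0826 0.1202 0.1256]
y range z>.05 [-0.0867  0.0805]
{0: 0, 3: 0, 6: 0, 9: 2, 12: 7, 15: 1, 18: 8, 21: 13, 24: 15, 27: 19, 30: 30, 33: 25, 36: 31, 39: 37, 42: 29, 45: 41, 48: 57, 51: 67, 54: 58, 57: 48, 60: 53, 63: 49, 66: 38, 69: 46, 72: 57, 75: 51, 78: 86, 81: 98, 84: 42, 87: 5, 90: 7, 93: 5, 96: 11, 99: 11, 102: 11, 105: 5, 108: 7, 111: 5, 114: 4, 117: 13, 120: 32, 123: 23, 126: 4, 129: 0, 132: 0, 135: 0, 138: 0, 141: 0, 144: 0, 147: 0, 150: 0, 153: 0, 156: 0}
```

View pics/prof.png

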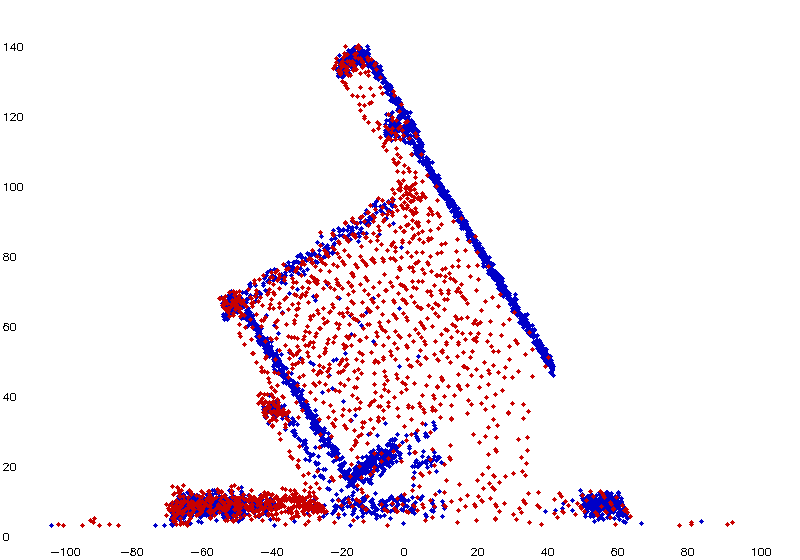

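```bash
cat > d.py <<'E'
# usage: d.py grasp x y z tiltdeg yawdeg [sign]: delta from the current pose in tool axes
import sys
from h import *
from plant import ctrl
def target(g,tilt,yaw,sg):
    a=np.radians(yaw);ex=np.array([np.cos(a),np.sin(a),0]);ey=np.array([-np.sin(a),np.cos(a),0]);t=np.radians(tilt)
    X=np.sin(t)*ex-np.cos(t)*np.array([0,0,1]);Y=sg*ey
    M=np.c_[X,Y,np.cross(X,Y)];return M,np.asarray(g)-.159*X
def delta(g,tilt,yaw,sg):
    o=ctrl.get_obs();M0=R.from_euler('xyz',o["orientation"],degrees=True).as_matrix()
    M,p=target(g,tilt,yaw,sg)
    return o,M0.T@(p-o["tool_pos"]),R.from_matrix(M0.T@M).as_rotvec(degrees=True),p
if __name__=="__main__":
    v=[float(i) for i in sys.argv[1:]];sg=v[5] if len(v)>5 else 1
    o,dp,dr,p=delta(v[:3],v[3],v[4],sg)
    M0=R.from_euler('xyz',o["orientation"],degrees=True).as_matrix()
    print("t",round(o["clock"],2),"q",o["joint_pos"].round(1),"grasp now",(o["tool_pos"]+.159*M0[:,0]).round(4),"toolx",M0[:,0].round(3),"tooly",M0[:,1].round(3),"open",round(o["opening"],4),"F",o["force"].round(1))
    print("shift mm",(dp*1000).round(1),"rot deg",dr.round(1),"TCP goal",p.round(3))
E
python3 d.py .4987 .2638 .2 0 5.85; python3 d.py .4987 .2638 .2 0 5.85 -1
```

```text
t 0.15 q [ 79.6  20.6   0.6  -0.  -70.1 -16.5] grasp now [0.3049 0.6018 0.2449] toolx [-0.    -0.001 -1.   ] tooly [-0.452 -0.892  0.001] open 0.088 F [-0.8  1.1  0.1]
shift mm [  45.2  214.1 -325.7] rot deg [ 1.473e+02 -1.000e-01 -0.000e+00] TCP goal [0.499 0.264 0.359]
t 0.15 q [ 79.6  20.6   0.6  -0.  -70.1 -16.5] grasp now [0.3049 0.6018 0.2449] toolx [-0.    -0.001 -1.   ] tooly [-0.452 -0.892  0.001] open 0.088 F [-0.8  1.1  0.1]
shift mm [  45.2  214.1 -325.7] rot deg [-32.7   0.   -0.1] TCP goal [0.499 0.264 0.359]
```

```bash
python3 -m inch '[0.006,0.030,-0.046,0,0,0,0.0876, 0.006,0.030,-0.046,0,0,0,0.0876, 0.006,0.030,-0.046,0,0,0,0.0876, 0.006,0.030,-0.046,0,0,0,0.0876, 0.006,0.030,-0.046,0,0,0,0.0876, 0.006,0.030,-0.046,0,0,0,0.0876, 0.006,0.030,-0.046,0,0,0,0.0876, 0,0,0,-8,0,0,0.0876, 0,0,0,-8,0,0,0.0876, 0,0,0,-8,0,0,0.0876, 0,0,0,-8,0,0,0.0876]'; python3 d.py .4987 .2638 .2 0 5.85 -1
```

```text
clock: 1.52
tool_pos: [0.5021, 0.2574, 0.3578]
orientation: [48.1, 89.6, -125.9]
force: [0.7, 0.5, 0.6]
opening: 0.0874
t 1.52 q [ 47.   12.3 -17.3   0.1 -60.8  49. ] grasp now [0.5015 0.2566 0.1988] toolx [-0.004 -0.005 -1.   ] tooly [ 0.105 -0.994  0.005] open 0.0874 F [0.7 0.5 0.6]
shift mm [-1.3 -6.7  2.7] rot deg [ 0.2  0.2 -0.3] TCP goal [0.499 0.264 0.359]
```

```bash
python3 -m inch '[0,-0.0067,0.0027,0,0,0,0.0876, 0.03,0,0,0,0,0,0.0876, 0.035,0,0,0,0,0,0.0876, 0.03,0,0,0,0,0,0.0876, 0.015,0,0,0,0,0,0.0876]'; python3 d.py .4987 .2638 .088 0 5.85 -1
```

```text
clock: 2.15
tool_pos: [0.4978, 0.2655, 0.2463]
orientation: [62.6, 89.9, -112.2]
force: [-0.0, -0.1, -0.0]
opening: 0.0877
t 2.15 q [ 48.   19.1 -24.8   0.1 -46.3  47.2] grasp now [0.4977 0.2651 0.0873] toolx [-0.001 -0.002 -1.   ] tooly [ 0.091 -0.996  0.002] open 0.0877 F [-0.  -0.1 -0. ]
shift mm [-0.7  1.7 -0.7] rot deg [-0.6  0.1 -0.1] TCP goal [0.499 0.264 0.247]
```

```bash
python3 -m inch '[-0.001,0.0015,-0.001,-0.6,0,0,0.06, 0,0,0,0,0,0,0.03, 0,0,0,0,0,0,0.02, 0,0,0,0,0,0,0.02, 0,0,0,0,0,0,0.02]'; python3 d.py .4987 .2638 .088 0 5.85 -1
python3 - <<'E'
from plant import ctrl
import cv2
cv2.imwrite("pics/w1.png",ctrl.snapshot("wrist")["color"][:,:,::-1])
E
```

```text
clock: 2.78
tool_pos: [0.4997, 0.265, 0.2501]
orientation: [174.7, 89.9, 0.4]
force: [-0.7, -1.0, -0.2]
opening: 0.0435
t 2.77 q [ 47.8  18.9 -24.5   0.1 -46.6  47.9] grasp now [0.5    0.265  0.0911] toolx [ 0.002  0.    -1.   ] tooly [ 0.1   -0.995  0.   ] open 0.0435 F [-0.7 -1.  -0.2]
shift mm [3.1 1.1 1.2] rot deg [-0.1 -0.1 -0. ] TCP goal [0.499 0.264 0.247]
```

View pics/w1.png

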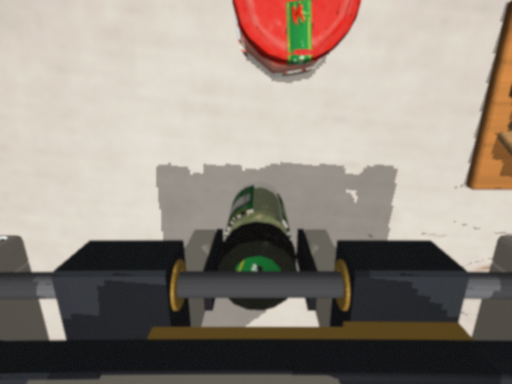

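```bash
python3 -m inch '[0.003,0,0,0,0,0,0.02, 0,0,0,0,0,0,0.02, 0,0,0,0,0,0,0.02]'; python3 d.py .4987 .2638 .088 0 5.85 -1
```

```text
clock: 3.2
tool_pos: [0.5007, 0.266, 0.2502]
orientation: [-160.6, 89.6, 25.2]
force: [-0.4, 0.5, -1.5]
opening: 0.04
t 3.2 q [ 47.8  18.9 -24.5   0.2 -46.3  47.9] grasp now [0.5016 0.2664 0.0912] toolx [ 0.006  0.003 -1.   ] tooly [ 0.101 -0.995 -0.002] open 0.04 F [-0.4  0.5 -1.5]
shift mm [3.2 2.  2.2] rot deg [-0.  -0.4  0.1] TCP goal [0.499 0.264 0.247]
```

```bash
python3 -m inch '[-0.02,0,0,0,0,0,0.02, -0.04,0,0,0,0,0,0.02, -0.05,0,0,0,0,0,0.02, -0.04,0,0,0,0,0,0.02, 0,0,0,0,0,0,0.02]'; python3 d.py .4964 .0518 .2102 32 5.85 -1
python3 - <<'E'
from plant import ctrl
import cv2
cv2.imwrite("pics/s2.png",ctrl.snapshot("side")["color"][40:340,100:400,::-1])
E
```

```text
clock: 3.82
tool_pos: [0.4994, 0.265, 0.4015]
orientation: [107.3, 89.9, -67.0]
force: [-0.1, 0.9, -2.3]
opening: 0.0399
t 3.83 q [ 47.8  10.4 -13.7   0.1 -65.9  47.9] grasp now [0.4995 0.2647 0.2425] toolx [ 0.001 -0.002 -1.   ] tooly [ 0.1   -0.995  0.002] open 0.0399 F [-0.1  0.9 -2.3]
shift mm [ 56.8 211.9 108.6] rot deg [-0.1 32.  -0.1] TCP goal [0.413 0.043 0.345]
```

View pics/s2.png

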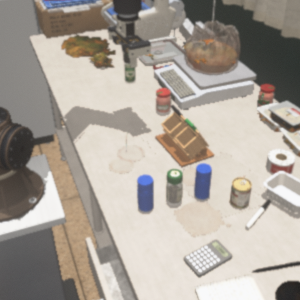

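```bash
python3 -m inch '[0,0.053,0.027,0,0,0,0.02, 0,0.053,0.027,0,0,0,0.02, 0,0.053,0.027,0,0,0,0.02, 0,0.053,0.027,0,0,0,0.02, 0,0,0,0,8,0,0.02, 0,0,0,0,8,0,0.02, 0,0,0,0,8,0,0.02, 0,0,0,0,8,0,0.02,0,0,0,0,0,0,0.02]'; python3 d.py .4964 .0518 .2102 32 5.85 -1
```

```text
clock: 5.0
tool_pos: [0.4048, 0.0344, 0.3859]
orientation: [178.8, 58.8, 4.7]
force: [-0.6, -1.5, -1.4]
opening: 0.0402
t 5.0 q [ 35.1 -15.6 -57.4  37.6 -25.5  29.8] grasp now [0.4869 0.0411 0.2499] toolx [ 0.516  0.042 -0.855] tooly [ 0.099 -0.995  0.011] open 0.0402 F [-0.6 -1.5 -1.4]
shift mm [39.3 -8.4 13.7] rot deg [ 0.2  0.8 -0.6] TCP goal [0.413 0.043 0.345]
```

```bash
cat > kin.py <<'E'
from h import *
from scipy.optimize import least_squares
def Rx(a):return R.from_euler('x',a,degrees=True).as_matrix()
def Ry(a):return R.from_euler('y',a,degrees=True).as_matrix()
def Rz(a):return R.from_euler('z',a,degrees=True).as_matrix()
def fk(q,p,s4=1,s6=1):
    a1,d,h,a2,a3,d4,L,o1,o6,dz=p
    A=Rz(q[0]+o1);P=A@[a1,d,h]
    B=A@Ry(q[1]);P=P+B@[0,0,a2]
    C=A@Ry(q[1]-q[2]);P=P+C@[0,dz,a3]+C@[d4,0,0]
    D=C@Rx(s4*q[3])@Ry(-q[4])
    M=D@Rx(s6*q[5]+o6)
    return P+M@[L,0,0],M
D=[([79.647,20.546,.682,0,-70.136,-16.507],[.305,.602,.405],[94.71,89.905,-112.16]),
([47,12.3,-17.3,.1,-60.8,49],[.5021,.2574,.3578],[48.1,89.6,-125.9]),
([48,19.1,-24.8,.1,-46.3,47.2],[.4978,.2655,.2463],[62.6,89.9,-112.2]),
([47.8,18.9,-24.5,.2,-46.3,47.9],[.5007,.266,.2502],[-160.6,89.6,25.2]),
([47.8,10.4,-13.7,.1,-65.9,47.9],[.4994,.265,.4015],[107.3,89.9,-67.0]),
([35.1,-15.6,-57.4,37.6,-25.5,29.8],[.4048,.0344,.3859],[178.8,58.8,4.7])]
def fit(s4,s6):
    def f(p):
        r=[]
        for q,t,o in D:
            P,M=fk(q,p,s4,s6);r+=list((P-t)*10)+list((M-R.from_euler('xyz',o,degrees=True).as_matrix()).ravel())
        return np.array(r+list(np.array(p)[[0,9]]*.001))
    best=None
    for o6 in(0,90,180,-90):
        for dd in(-.19,.19):
            x=least_squares(f,[0,dd,.3,.4,0,.4,.1,0,o6,0],x_scale=[.1]*7+[30,30,.1])
            if best is None or x.cost<best.cost:best=x
    return best
if __name__=="__main__":
    for s4 in(1,-1):
        for s6 in(1,-1):
            b=fit(s4,s6);print(s4,s6,b.cost,b.x.round(4))
E
python3 kin.py
```

```text
1 1 4.24479716069091 [ 3.150000e-02 -3.205000e-01  3.371000e-01  5.304000e-01 -1.830000e-02
  4.013000e-01  2.761000e-01  1.178280e+01  1.894464e+02  1.180000e-02]
1 -1 1.7550562970698032 [ 2.070000e-02 -3.204000e-01  3.425000e-01  5.376000e-01 -1.810000e-02
  4.028000e-01  2.879000e-01  1.314650e+01  2.739605e+02 -0.000000e+00]
-1 1 3.4739383755540127 [ 8.790000e-02 -3.610000e-02  3.858000e-01  5.823000e-01 -1.930000e-02
  4.144000e-01  3.687000e-01 -1.509560e+01 -1.824188e+02  9.000000e-04]
-1 -1 0.23797718921642985 [ 8.520000e-02 -2.070000e-02  3.935000e-01  5.893000e-01 -1.860000e-02
  4.160000e-01  3.832000e-01 -1.682110e+01 -1.063763e+02  2.800000e-03]
```

```bash
cat > kin2.py <<'E'
from kin import *
def fk(q,p,s4=-1,s6=-1):
    a1,d,h,a2,a3,d4,L,o1,o6,d5,o4,o5=p
    A=Rz(q[0]+o1);P=A@[a1,d,h]
    P=P+A@Ry(q[1])@[0,0,a2]
    C=A@Ry(q[1]-q[2]);P=P+C@[d4,0,a3]
    E=C@Rx(s4*q[3]+o4);P=P+E@[0,d5,0]
    M=E@Ry(-q[4]+o5)@Rx(s6*q[5]+o6)
    return P+M@[L,0,0],M
def f(p,s4,s6):
        r=[]
        for q,t,o in D:
            P,M=fk(q,p,s4,s6);r+=list((P-t)*10)+list((M-R.from_euler('xyz',o,degrees=True).as_matrix()).ravel())
        return np.array(r+list(np.array(p)*.0001))
for s4 in(1,-1):
  for s6 in(1,-1):
    best=None
    for o6 in(0,90,180,-90):
      for dd in(-.1,.1):
       for o1 in (0,-20):
        x=least_squares(f,[0,dd,.3,.4,0,.4,.1,o1,o6,0,0,0],x_scale=[.1]*7+[30,30,.1,10,10],args=(s4,s6))
        if best is None or x.cost<best.cost:best=x
    print(s4,s6,best.cost,best.x.round(4))
    if best.cost<.1:
        for q,t,o in D:
            P,M=fk(q,best.x,s4,s6);print((P-t).round(4),R.from_matrix(M.T@R.from_euler('xyz',o,degrees=True).as_matrix()).as_rotvec(degrees=True).round(2))
E
python3 kin2.py
```

```text
1 1 3.652504102468917 [ 7.720000e-02 -3.031000e-01 -1.530000e-02  4.163000e-01  9.560000e-02
  4.494000e-01 -1.462000e-01 -2.070240e+01  1.632873e+02  3.033000e-01
 -9.487600e+00 -1.514100e+00]
1 -1 1.2077042979976755 [ 7.490000e-02 -2.843000e-01 -8.900000e-03  4.144000e-01  8.250000e-02
  4.480000e-01 -1.393000e-01 -2.248530e+01 -1.182721e+02  3.070000e-01
 -6.711600e+00 -7.086000e-01]
-1 1 3.2049077683308465 [-1.200000e-02 -2.460000e-02  1.862000e-01  5.950000e-01 -6.200000e-03
  4.628000e-01  1.827000e-01  3.953600e+00 -1.624905e+02 -1.992000e-01
 -2.199100e+00  2.663000e-01]
-1 -1 9.855590966497943e-05 [ 1.00000e-04  1.00000e-04  1.98400e-01  6.01700e-01  1.00000e-04
  4.63300e-01  1.99700e-01  4.40000e-02 -8.99335e+01 -1.92400e-01
  4.00000e-02 -1.75000e-02]
[-0.0002  0.0002 -0.0003] [-0.03  0.05  0.1 ]
[-0.0001 -0.0007  0.0003] [ 0.01 -0.01  0.01]
[-0.0001  0.0003  0.    ] [ 0.02  0.06 -0.07]
[-0.     -0.0001 -0.    ] [-0.01  0.06 -0.01]
[0.0002 0.0001 0.0002] [ 0.   -0.02  0.07]
[ 0.      0.0001 -0.0001] [ 0.01  0.06 -0.02]
```

```bash
cat > ik.py <<'E'
from kin import Rx,Ry,Rz
from h import *
from scipy.optimize import least_squares
from d import target
p=[0,0,.1984,.6017,0,.4633,.1997,.044,-89.93,-.1924,.04,-.0175]
lo=np.array([-176.03,-82.01,-58.28,-173.87,-174.79,-173.66]);hi=np.array([176.03,121.73,71.71,95.51,-.11,173.66])
def fk(q):
    a1,d,h,a2,a3,d4,L,o1,o6,d5,o4,o5=p
    A=Rz(q[0]+o1);P=A@[a1,d,h]
    P=P+A@Ry(q[1])@[0,0,a2]
    C=A@Ry(q[1]-q[2]);P=P+C@[d4,0,a3]
    E=C@Rx(-q[3]+o4);P=P+E@[0,d5,0]
    M=E@Ry(-q[4]+o5)@Rx(-q[5]+o6)
    return P+M@[L,0,0],M
def ik(M,P,seeds):
    out=[]
    for s in seeds:
        g=lambda q:np.r_[(fk(q)[0]-P)*10,(fk(q)[1]-M).ravel()]
        x=least_squares(g,np.clip(s,lo+.01,hi-.01),bounds=(lo,hi),x_scale=30)
        if x.cost<1e-6 and not any(np.allclose(x.x,o,atol=1) for o in out):out.append(x.x)
    return out
E
cat > t1.py <<'E'
from ik import *
rng=np.random.default_rng(0)
seeds=[[35.1,-15.6,-57.4,37.6,-25.5,29.8]]+[lo+rng.random(6)*(hi-lo) for _ in range(25)]
a=np.radians(5.85)
zs=np.array([-np.sin(np.radians(32))*np.cos(a),-np.sin(np.radians(32))*np.sin(a),np.cos(np.radians(32))])
for nm,s in(("black",[.6076,.0632,.0313]),("green",[.6172,-.0314,.0313])):
  for up in(.12,.06,0):
    M,P=target(np.array(s)+zs*(.091+up),32,5.85,-1)
    for q in ik(M,P,seeds):print(nm,up,P.round(3),q.round(1))
E
python3 t1.py
cat > t2.py <<'E'
from ik import *
seeds=[[35.1,-15.6,-57.4,37.6,-25.5,29.8],[47.8,10.4,-13.7,.1,-65.9,47.9],[10,0,-30,0,-60,0],[10,0,-30,0,-60,120],[20,0,-40,-30,-60,0]]
a=np.radians(5.85)
zs=np.array([-np.sin(np.radians(32))*np.cos(a),-np.sin(np.radians(32))*np.sin(a),np.cos(np.radians(32))])
print("cur",[q.round(1) for q in ik(*(lambda PM:(PM[1],PM[0]))(fk([35.1,-15.6,-57.4,37.6,-25.5,29.8])),seeds)])
for nm,s in(("black",[.6076,.0632,.0313]),("green",[.6172,-.0314,.0313])):
  for tau in(28,24,20,16,12,8,0):
   for up in(.08,0):
    M,P=target(np.array(s)+zs*(.091+up),tau,5.85,-1)
    print(nm,tau,up,P.round(3),[q.round(1).tolist() for q in ik(M,P,seeds)])
print("grasp")
for nm,g in(("black",[.4987,.2638,.091]),("green",[.465,-.2185,.091])):
  for tau in(0,-8,-12,-16,-20,-24,-32):
   for up in(.1,0):
    M,P=target(np.array(g)+[0,0,up],tau,5.85,-1)
    print(nm,tau,up,P.round(3),[q.round(1).tolist() for q in ik(M,P,seeds)])
E
python3 t2.py
```

```text
cur [array([ 35.1, -15.6, -57.4,  37.6, -25.5,  29.8])]
black 28 0.08 [0.443 0.046 0.317] []
black 28 0 [0.485 0.051 0.249] []
black 24 0.08 [0.453 0.047 0.322] [[32.0, -3.3, -53.9, 31.2, -20.3, 36.3]]
black 24 0 [0.495 0.052 0.254] []
black 20 0.08 [0.463 0.048 0.326] [[33.1, -1.5, -47.2, 19.7, -27.8, 46.7]]
black 20 0 [0.506 0.053 0.258] [[27.5, 8.3, -51.6, 32.7, -13.6, 37.6]]
black 16 0.08 [0.474 0.049 0.329] [[32.4, 0.5, -41.6, 12.7, -34.2, 53.9]]
black 16 0 [0.516 0.054 0.261] [[29.4, 9.9, -43.1, 16.4, -23.1, 52.2]]
black 12 0.08 [0.485 0.051 0.332] [[31.2, 2.6, -36.6, 8.0, -40.2, 59.0]]
black 12 0 [0.527 0.055 0.264] [[28.8, 11.6, -37.2, 9.3, -30.4, 59.5]]
black 8 0.08 [0.495 0.052 0.334] [[30.0, 4.8, -32.2, 4.6, -45.8, 62.9]]
black 8 0 [0.538 0.056 0.266] [[27.9, 13.5, -32.2, 5.0, -37.0, 64.2]]
black 0 0.08 [0.517 0.054 0.335] [[27.6, 9.4, -24.3, 0.0, -56.3, 68.3]]
black 0 0 [0.56  0.058 0.267] [[25.9, 17.4, -23.8, 0.0, -48.8, 70.0]]
green 28 0.08 [ 0.453 -0.048  0.317] [[18.5, -3.6, -55.1, 28.5, -12.5, 50.9]]
green 28 0 [ 0.495 -0.044  0.249] []
green 24 0.08 [ 0.463 -0.047  
[... 2216 characters left out ...]
1.8, -70.1, 97.1]]
green -12 0 [ 0.498 -0.215  0.247] [[-2.0, 20.5, -24.0, 2.0, -57.4, 96.7]]
green -16 0.1 [ 0.509 -0.214  0.344] [[-1.7, 16.6, -15.3, 2.2, -73.9, 96.7]]
green -16 0 [ 0.509 -0.214  0.244] [[-1.7, 22.7, -21.6, 2.4, -61.6, 96.2]]
green -20 0.1 [ 0.519 -0.213  0.34 ] [[-1.4, 18.9, -13.3, 2.6, -77.7, 96.3]]
green -20 0 [ 0.519 -0.213  0.24 ] [[-1.4, 24.9, -19.3, 2.7, -65.7, 95.7]]
green -24 0.1 [ 0.529 -0.212  0.336] [[-1.1, 21.2, -11.2, 2.9, -81.4, 96.0]]
green -24 0 [ 0.529 -0.212  0.236] [[-1.1, 27.1, -17.0, 3.0, -69.8, 95.4]]
green -32 0.1 [ 0.549 -0.21   0.326] [[-0.7, 25.9, -7.4, 3.5, -88.6, 95.5]]
green -32 0 [ 0.549 -0.21   0.226] [[-0.7, 31.7, -12.6, 3.5, -77.6, 94.8]]
```

```bash
python3 -m inch '[0,0,0,0,-8,0,0.02, 0,0,0,0,-8,0,0.02, 0,0,0,0,-8,0,0.02, 0,0,0,0,-7,0,0.02, 0,-0.055,-0.023,0,0,0,0.02, 0,-0.055,-0.023,0,0,0,0.02, 0,-0.055,-0.023,0,0,0,0.02, 0,-0.055,-0.023,0,0,0,0.02,0,0,0,0,0,0,0.02]'; python3 d.py .49 .26 .093 0 5.85 -1
```

```text
clock: 6.12
tool_pos: [0.4685, 0.2803, 0.3739]
orientation: [-15.2, 86.3, 171.2]
force: [0.1, -1.4, -1.8]
opening: 0.04
t 6.12 q [ 50.2  10.7 -15.6  -3.5 -65.6  47.8] grasp now [0.4583 0.2819 0.2153] toolx [-0.065  0.01  -0.998] tooly [ 0.111 -0.994 -0.017] open 0.04 F [ 0.1 -1.4 -1.8]
shift mm [120.1  24.7 -26.7] rot deg [0.6 3.6 1. ] TCP goal [0.49  0.26  0.252]
```

```bash
python3 -m inch '[0,0.0247,-0.0267,0.6,3.6,1,0.02, 0.04,0,0,0,0,0,0.02, 0.04,0,0,0,0,0,0.02, 0.015,0,0,0,0,0,0.02, 0,0,0,0,0,0,0.02]'; python3 d.py .49 .26 .093 0 5.85 -1
```

```text
clock: 6.75
tool_pos: [0.4955, 0.2628, 0.2704]
orientation: [-20.8, 88.9, 165.3]
force: [0.0, -0.6, 0.2]
opening: 0.0396
t 6.75 q [ 47.6  17.3 -22.9  -1.3 -50.3  49.3] grasp now [0.4925 0.2635 0.1115] toolx [-0.019  0.005 -1.   ] tooly [ 0.105 -0.994 -0.007] open 0.0396 F [ 0.  -0.6  0.2]
shift mm [18.5  2.3  5.4] rot deg [0.2 1.  0.4] TCP goal [0.49  0.26  0.252]
```

```bash
python3 -m inch '[0,0,0,0,1,0.4,0.02, 0.012,0,0,0,0,0,0.02, 0.007,0,0,0,0,0,0.02, 0.001,0,0,0,0,0,0.02]'; python3 d.py .49 .26 .091 0 5.85 -1
```

```text
clock: 7.25
tool_pos: [0.496, 0.2639, 0.2526]
orientation: [-136.0, 89.7, 50.1]
force: [0.4, -0.3, -0.0]
opening: 0.0404
t 7.25 q [ 48.   18.3 -24.9  -0.  -46.5  48.1] grasp now [0.4966 0.2645 0.0936] toolx [ 0.003  0.004 -1.   ] tooly [ 0.106 -0.994 -0.004] open 0.0404 F [ 0.4 -0.3 -0. ]
shift mm [2.6 3.3 6.4] rot deg [ 0.3 -0.2  0.2] TCP goal [0.49 0.26 0.25]
```

```bash
python3 -m inch '[0.002,0,0,0,0,0,0.02, 0.001,0,0,0,0,0,0.02, 0.001,0,0,0,0,0,0.02]'; python3 d.py .49 .26 .091 0 5.85 -1
```

```text
clock: 7.62
tool_pos: [0.4964, 0.2642, 0.2497]
orientation: [-141.4, 89.6, 44.7]
force: [-3.0, -1.9, 13.1]
opening: 0.0398
t 7.62 q [ 48.   18.6 -25.    0.  -46.1  48.2] grasp now [0.4972 0.2649 0.0907] toolx [ 0.005  0.004 -1.   ] tooly [ 0.107 -0.994 -0.004] open 0.0398 F [-3.  -1.9 13.1]
shift mm [-0.4  3.4  6.8] rot deg [ 0.3 -0.3  0.2] TCP goal [0.49 0.26 0.25]
```

```bash
python3 -m inch '[-0.001,0,0,0,0,0,0.06, 0,0,0,0,0,0,0.0876, 0,0,0,0,0,0,0.0876, -0.04,0,0,0,0,0,0.0876, -0.055,0,0,0,0,0,0.0876, 0,0,0,0,-10,0,0.0876, 0,0,0,0,-10,0,0.0876, 0,0,0,0,0,0,0.0876]'; python3 d.py .4971 .2648 .09 -20 5.85 -1
python3 - <<'E'
from plant import ctrl
import cv2,numpy as np
import sys;sys.argv=['x']
s=ctrl.snapshot("side");np.savez("pics/side3.npz",**s)
from h import *
P=cloud(s).reshape(-1,3);m=(abs(P[:,0]-.497)<.045)&(abs(P[:,1]-.264)<.045)&(P[:,2]>.03)&(P[:,2]<.112)
Q=P[m];q=Q[Q[:,2]>.1];print(m.sum(),q.mean(0).round(4),np.percentile(Q[:,2],98),cv2.minEnclosingCircle(q[:,:2].astype(np.float32)),)
cv2.imwrite("pics/s3.png",cv2.resize(s["color"][40:260,100:340,::-1],None,fx=2.4,fy=2.4))
E
```

```text
clock: 8.62
tool_pos: [0.4956, 0.2639, 0.3495]
orientation: [-0.9, 69.9, -174.6]
force: [-0.0, -0.5, -0.0]
opening: 0.0876
t 8.62 q [ 43.   18.7  -6.1 -12.3 -81.6  56.8] grasp now [0.4411 0.2587 0.2002] toolx [-0.343 -0.032 -0.939] tooly [ 0.109 -0.994 -0.006] open 0.0876 F [-0.  -0.5 -0. ]
shift mm [ 84.1   0.2 -90.4] rot deg [0.5 0.1 0.2] TCP goal [0.551 0.27  0.239]
230 [0.495  0.2611 0.1049] 0.10732053681236269 ((0.49543124437332153, 0.262813925743103), 0.02270248346030712)
```

View pics/s3.png

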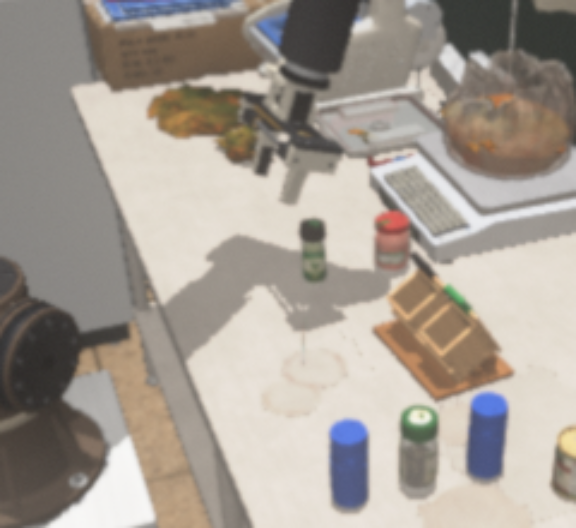

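```bash
python3 -m inch '[0,0,-0.045,0,0,0,0.0876, 0,0,-0.045,0.5,0,0,0.0876, 0.03,0,0,0,0,0,0.0876, 0.03,0,0,0,0,0,0.0876, 0.018,0,0,0,0,0,0.0876, 0,0,0,0,0,0,0.0876]'; python3 d.py .496 .2645 .09 -20 5.85 -1
```

```text
clock: 9.43
tool_pos: [0.5539, 0.2706, 0.2422]
orientation: [0.1, 71.4, -174.0]
force: [-0.6, -0.2, 0.6]
opening: 0.0876
t 9.43 q [ 40.3  28.8  -5.9 -11.  -71.1  60.6] grasp now [0.5033 0.2653 0.0915] toolx [-0.318 -0.033 -0.948] tooly [ 0.102 -0.995  0.   ] open 0.0876 F [-0.6 -0.2  0.6]
shift mm [3.8 0.2 2.7] rot deg [ 0.  -1.4 -0. ] TCP goal [0.55  0.27  0.239]
```

```bash
python3 -m inch '[0.004,0,0.003,0,-1.4,0,0.0876, 0,0,0,0,0,0,0.06, 0,0,0,0,0,0,0.02, 0,0,0,0,0,0,0.02, 0,0,0,0,0,0,0.02, 0,0,0,0,0,0,0.02]'; python3 d.py .496 .2645 .09 -20 5.85 -1
```

```text
clock: 10.18
tool_pos: [0.5505, 0.2707, 0.2424]
orientation: [-0.2, 70.3, -174.3]
force: [-1.1, 0.8, -0.1]
opening: 0.0434
t 10.18 q [ 40.3  28.9  -5.7 -11.6 -72.2  60.8] grasp now [0.4972 0.2654 0.0927] toolx [-0.335 -0.033 -0.942] tooly [ 0.103 -0.995 -0.001] open 0.0434 F [-1.1  0.8 -0.1]
shift mm [ 3.   0.6 -0.5] rot deg [ 0.1 -0.3  0. ] TCP goal [0.55  0.27  0.239]
```

```bash
python3 -m inch '[0.003,0,0,0,0,0,0.02, 0.001,0,0,0,0,0,0.02, 0,0,0,0,0,0,0.02]'; python3 d.py .496 .2645 .09 -20 5.85 -1
```

```text
clock: 10.55
tool_pos: [0.5501, 0.2708, 0.2423]
orientation: [-0.4, 70.5, -174.3]
force: [0.5, 0.8, -1.0]
opening: 0.0398
t 10.55 q [ 40.4  28.8  -5.9 -11.5 -71.9  60.9] grasp now [0.4972 0.2655 0.0924] toolx [-0.332 -0.033 -0.943] tooly [ 0.105 -0.994 -0.002] open 0.0398 F [ 0.5  0.8 -1. ]
shift mm [ 2.7  0.7 -0.9] rot deg [ 0.2 -0.5  0.1] TCP goal [0.55  0.27  0.239]
```

```bash
python3 -m inch '[-0.019,0,0.0067,0,0,0,0.02, -0.047,0,0.0167,0,0,0,0.02, -0.047,0,0.0167,0,0,0,0.02, -0.038,0,0.0134,0,0,0,0.02]'; python3 d.py .5062 .0528 .1945 12.5 5.85 -1
```

```text
clock: 11.05
tool_pos: [0.5498, 0.2701, 0.406]
orientation: [0.4, 70.1, -173.7]
force: [-0.1, -0.4, -0.5]
opening: 0.0397
t 11.05 q [ 40.4  21.    4.6 -11.  -90.2  57.2] grasp now [0.4961 0.2641 0.2565] toolx [-0.337 -0.037 -0.941] tooly [ 0.104 -0.995  0.002] open 0.0397 F [-0.1 -0.4 -0.5]
shift mm [ 87.5 211.3  75.1] rot deg [ 0.1 32.3 -0.1] TCP goal [0.472 0.049 0.35 ]
```

```bash
python3 -m inch '[0,0.053,0.019,0,0,0,0.02, 0,0.053,0.019,0,0,0,0.02, 0,0.053,0.019,0,0,0,0.02, 0,0.053,0.019,0,0,0,0.02, 0,0,0,0,10.5,0,0.02, 0,0,0,0,10.5,0,0.02, 0,0,0,0,10.5,0,0.02, 0,0,0,0,0,0,0.02]'; python3 d.py .5062 .0528 .1945 12.5 5.85 -1
```

```text
clock: 12.05
tool_pos: [0.4979, 0.0436, 0.4454]
orientation: [-179.2, 76.8, 6.7]
force: [-0.1, -0.5, -0.9]
opening: 0.0399
t 12.05 q [ 29.6  -2.2 -24.9   6.2 -55.3  63.2] grasp now [0.5339 0.0478 0.2905] toolx [ 0.226  0.026 -0.974] tooly [ 0.103 -0.995 -0.003] open 0.0399 F [-0.1 -0.5 -0.9]
shift mm [87.4 -8.1 46.3] rot deg [ 0.  -0.7  0.2] TCP goal [0.472 0.049 0.35 ]
```

```bash
python3 -m inch '[0,-0.004,0.025,0,-0.7,0,0.02, 0,-0.004,0.022,0,0,0,0.02, 0.045,0,0,0,0,0,0.02, 0.043,0,0,0,0,0,0.02, 0,0,0,0,0,0,0.02]'; python3 d.py .5062 .0528 .1945 12.5 5.85 -1
cat > snap.py <<'E'
import sys
from plant import ctrl
from h import *
n=sys.argv[1]
o=ctrl.get_obs()
s={k:ctrl.snapshot(k) for k in("side","top","wrist")}
cv2.imwrite(f"pics/{n}s.png",cv2.resize(s["side"]["color"][110:270,180:360,::-1],None,fx=3.5,fy=3.5))
cv2.imwrite(f"pics/{n}t.png",cv2.resize(s["top"]["color"][100:220,190:310,::-1],None,fx=4,fy=4))
cv2.imwrite(f"pics/{n}w.png",s["wrist"]["color"][:,:,::-1])
np.savez(f"pics/{n}.npz",side=s["side"],top=s["top"],wrist=s["wrist"],obs=o,allow_pickle=True)
E
python3 snap.py a
```

```text
clock: 12.68
tool_pos: [0.4697, 0.0494, 0.3515]
orientation: [179.8, 78.6, 5.6]
force: [0.3, 0.4, -0.3]
opening: 0.0401
t 12.68 q [ 32.1  -0.1 -36.1   7.3 -44.   58.9] grasp now [0.5009 0.0525 0.1957] toolx [ 0.196  0.019 -0.98 ] tooly [ 0.101 -0.995  0.001] open 0.0401 F [ 0.3  0.4 -0.3]
shift mm [ 2.2  0.3 -1.9] rot deg [-0.1  1.1 -0.1] TCP goal [0.472 0.049 0.35 ]
```

View pics/as.png

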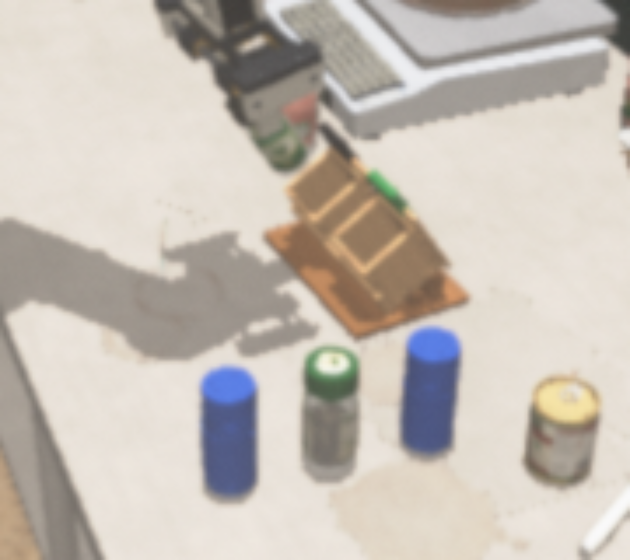

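View pics/aw.png

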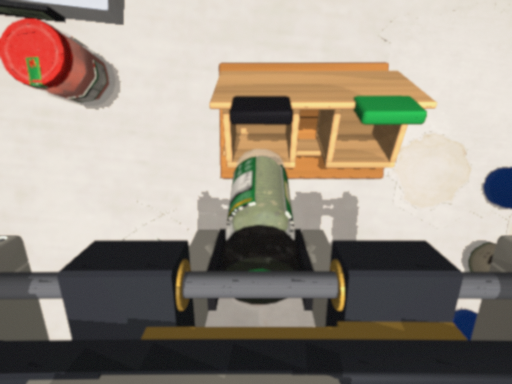

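```bash
cat > ov.py <<'E'
import sys
from h import *
n=sys.argv[1]
f=np.load(f"pics/{n}.npz",allow_pickle=True);s=f["wrist"].item();o=f["obs"].item();T=pose(s,o)
def proj(s,P,T):
    p=(np.asarray(P)-T[:3,3])@T[:3,:3];q=np.c_[p[:,0],-p[:,1],-p[:,2]]
    return cv2.projectPoints(q.reshape(-1,1,3),np.zeros(3),np.zeros(3),s["K"],np.array([float(s["k1"]),0,0,0]))[0][:,0]
a=np.radians(5.85);ex=np.array([np.cos(a),np.sin(a),0]);ey=np.array([-np.sin(a),np.cos(a),0]);t=np.radians(32);Z=np.array([0,0,1.])
zs=-np.sin(t)*ex+np.cos(t)*Z;xs=np.cos(t)*ex+np.sin(t)*Z
im=cv2.resize(s["color"][:,:,::-1].copy(),(1024,768));
def poly(P,c):
    q=proj(s,P,T)*2+.5;cv2.polylines(im,[q.astype(np.int32)],True,c,1)
for S in([.6076,.0632,.0313],[.6172,-.0314,.0313]):
    S=np.array(S)
    poly([S+x*xs+y*ey+.06*zs for x,y in((-.027,-.027),(.027,-.027),(.027,.027),(-.027,.027))],(0,0,255))
    poly([S+x*xs+y*ey+.06*zs for x,y in((-.033,-.033),(-.033,.033))],(255,0,255))
    poly([S+.030*xs+y*ey+.101*zs for y in(-.02,.02)],(255,0,0))
cv2.imwrite(f"pics/{n}ov.png",im[80:480,250:950])
E
python3 ov.py a
```

```text
(no output)
```

View pics/aov.png

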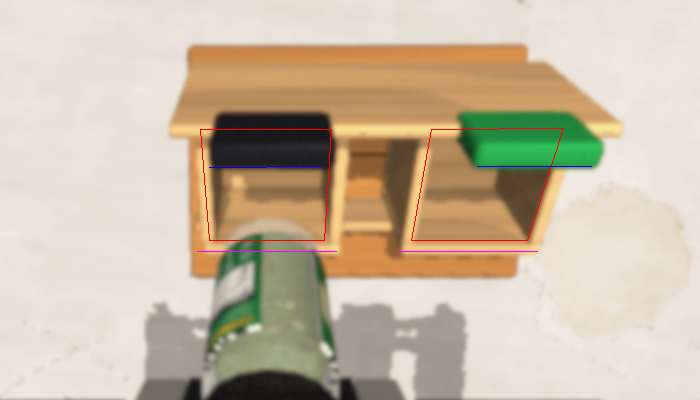

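```bash
python3 -m inch '[0.0,0.001,-0.001,0,1.1,0,0.02, 0.028,0,-0.010,0,0,0,0.02, 0,0,0,0,0,0,0.02]'; python3 d.py .522 .0534 .1691 12.5 5.85 -1;python3 snap.py b; python3 ov.py b
```

```text
clock: 13.2
tool_pos: [0.489, 0.0513, 0.335]
orientation: [-178.8, 76.5, 7.0]
force: [0.1, -0.2, -0.6]
opening: 0.0402
t 13.2 q [ 31.1   2.4 -36.8   8.7 -38.8  58.5] grasp now [0.5258 0.0558 0.1804] toolx [ 0.231  0.028 -0.972] tooly [ 0.102 -0.995 -0.005] open 0.0402 F [ 0.1 -0.2 -0.6]
shift mm [10.1  1.3  3.8] rot deg [-0.1 -1.   0.3] TCP goal [0.488 0.05  0.324]
```

View pics/bov.png

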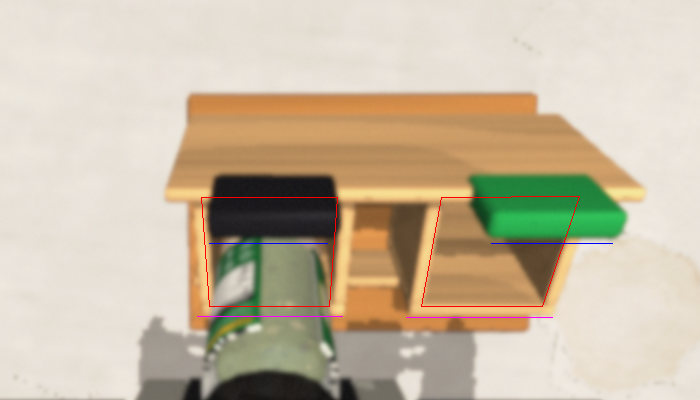

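View pics/bs.png

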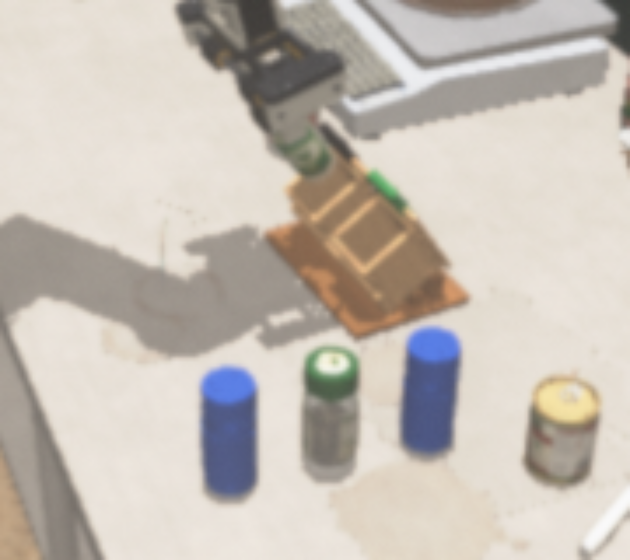

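```bash
python3 -m inch '[0.002,0.001,0.0066,0,-1,0,0.02, 0,0,0,0,0,0,0.02]'; python3 d.py .522 .0534 .1691 12.5 5.85 -1
```

```text
clock: 13.6
tool_pos: [0.4822, 0.0497, 0.3343]
orientation: [-178.3, 77.3, 7.6]
force: [-0.1, -0.3, -1.0]
opening: 0.0397
t 13.6 q [ 31.2   2.  -37.    7.9 -39.7  59. ] grasp now [0.5168 0.0543 0.1792] toolx [ 0.218  0.029 -0.976] tooly [ 0.103 -0.995 -0.007] open 0.0397 F [-0.1 -0.3 -1. ]
shift mm [11.   0.4 -3.3] rot deg [-0.  -0.2  0.4] TCP goal [0.488 0.05  0.324]
```

```bash
python3 -m inch '[0.011,0,-0.0034,0,0,0.3,0.02, 0.014,0,-0.005,0,0,0,0.02, 0.014,0,-0.005,0,0,0,0.02, 0,0,0,0,0,0,0.02]'; python3 d.py .5589 .0572 .1097 12.5 5.85 -1
```

```text
clock: 14.1
tool_pos: [0.5053, 0.0523, 0.2965]
orientation: [-179.7, 77.3, 6.1]
force: [-0.2, -0.3, -1.5]
opening: 0.0402
t 14.1 q [ 30.    7.  -37.7   9.1 -34.   58.8] grasp now [0.54   0.056  0.1413] toolx [ 0.218  0.023 -0.976] tooly [ 0.102 -0.995 -0.001] open 0.0402 F [-0.2 -0.3 -1.5]
shift mm [ 35.    0.6 -12. ] rot deg [-0.  -0.2  0.1] TCP goal [0.525 0.054 0.265]
```

```bash
python3 -m inch '[0.014,0,-0.005,0,0,0,0.02, 0.013,0,-0.005,0,0,0,0.02, 0,0,0,0,0,0,0.02]'; python3 d.py .5589 .0572 .1097 12.5 5.85 -1
```

```text
clock: 14.48
tool_pos: [0.5222, 0.054, 0.27]
orientation: [-179.8, 77.4, 6.0]
force: [-0.9, -0.1, -0.5]
opening: 0.04
t 14.47 q [ 29.   10.6 -37.8   9.7 -30.4  58.9] grasp now [0.5567 0.0576 0.1149] toolx [ 0.217  0.023 -0.976] tooly [ 0.102 -0.995 -0.001] open 0.04 F [-0.9 -0.1 -0.5]
shift mm [ 5.5  0.6 -1.2] rot deg [-0.  -0.1  0. ] TCP goal [0.525 0.054 0.265]
```

```bash
python3 -m inch '[0.003,0,-0.001,0,0,0,0.02, 0.002,0,-0.001,0,0,0,0.02, 0.002,0,-0.001,0,0,0,0.02]'; python3 d.py .5589 .0572 .1097 12.5 5.85 -1; python3 -m inch '[0.002,0,-0.001,0,0,0,0.02]';python3 d.py .5589 .0572 .1097 12.5 5.85 -1
```

```text
clock: 14.85
tool_pos: [0.5258, 0.0541, 0.2658]
orientation: [180.0, 77.4, 5.8]
force: [-28.2, 3.5, 36.2]
opening: 0.0397
t 14.85 q [ 28.8  11.2 -37.7   9.9 -29.8  58.9] grasp now [0.5603 0.0576 0.1106] toolx [ 0.217  0.022 -0.976] tooly [ 0.102 -0.995  0.   ] open 0.0397 F [-28.2   3.5  36.2]
shift mm [0.6 0.3 1.3] rot deg [-0.  -0.1 -0. ] TCP goal [0.525 0.054 0.265]
clock: 14.98
tool_pos: [0.5259, 0.0541, 0.2659]
orientation: [180.0, 77.4, 5.8]
force: [-23.7, 4.2, 27.0]
opening: 0.0401
t 14.97 q [ 28.8  11.3 -37.7   9.9 -29.9  59. ] grasp now [0.5604 0.0576 0.1107] toolx [ 0.217  0.022 -0.976] tooly [ 0.102 -0.995  0.   ] open 0.0401 F [-23.7   4.2  27. ]
shift mm [0.6 0.2 1.5] rot deg [-0.  -0.1 -0. ] TCP goal [0.525 0.054 0.265]
```

```bash
python3 -m inch '[-0.001,0,0,0,0,0,0.05, 0,0,0,0,0,0,0.06, 0,0,0,0,0,0,0.065, -0.03,0,0,0,0,0,0.065, -0.05,0,0,0,0,0,0.0876, -0.05,0,0,0,0,0,0.0876,-0.03,0,0,0,0,0,0.0876]'; python3 d.py .465 -.2185 .19 -20 5.85 -1; python3 snap.py c
```

```text
clock: 15.85
tool_pos: [0.4903, 0.0504, 0.4258]
orientation: [179.6, 77.6, 5.4]
force: [-0.4, 0.2, -0.8]
opening: 0.0863
t 15.85 q [ 31.   -2.  -27.4   6.6 -53.6  61.5] grasp now [0.5242 0.0536 0.2705] toolx [ 0.214  0.02  -0.977] tooly [ 0.102 -0.995  0.002] open 0.0863 F [-0.4  0.2 -0.8]
shift mm [ 85.2 264.8  16.8] rot deg [ -0.  -32.4  -0.1] TCP goal [ 0.519 -0.213  0.339]
```

View pics/cs.png

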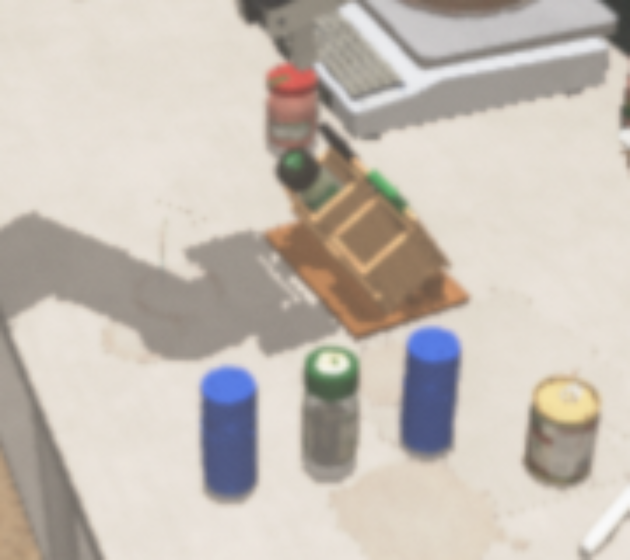

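View pics/cw.png

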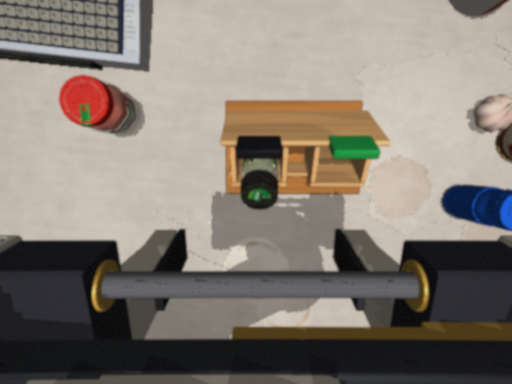

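```bash
python3 ov.py c; python3 - <<'E'
import cv2
i=cv2.imread("pics/cov.png");cv2.imwrite("pics/cov2.png",cv2.resize(i[80:330,130:580],None,fx=1.7,fy=1.7))
E
```

```text
(no output)
```

View pics/cov2.png

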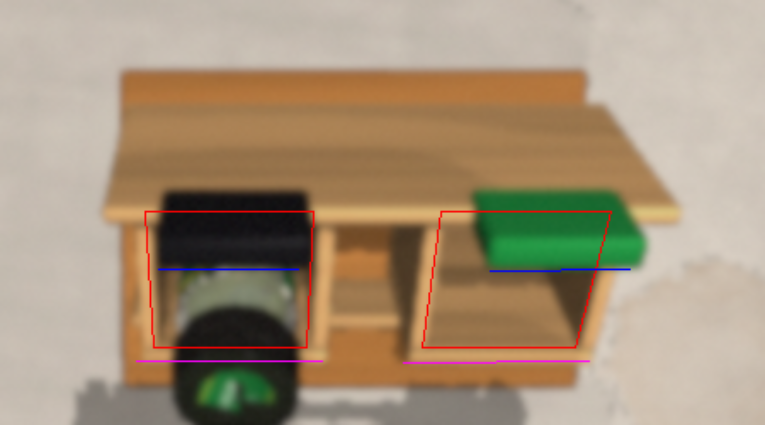

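```bash
python3 -m inch '[0,0.053,0,0,0,0,0.0876, 0,0.053,0,0,0,0,0.0876, 0,0.053,0,0,0,0,0.0876, 0,0.053,0,0,0,0,0.0876, 0,0.053,0,0,0,0,0.0876, 0,0,0,0,-10.6,0,0.0876, 0,0,0,0,-10.6,0,0.0876, 0,0,0,0,-10.6,0,0.0876, 0,0,0,0,0,0,0.0876]'; python3 d.py .499 -.215 .184 -20 5.85 -1
```

```text
clock: 17.12
tool_pos: [0.5186, -0.223, 0.4123]
orientation: [-0.3, 69.3, -174.6]
force: [-0.2, 0.8, -0.8]
opening: 0.0879
t 17.12 q [ -2.4  16.3  -7.3   2.8 -87.   97.5] grasp now [ 0.4627 -0.2283  0.2635] toolx [-0.352 -0.033 -0.935] tooly [ 0.099 -0.995 -0.002] open 0.0879 F [-0.2  0.8 -0.8]
shift mm [ 61.2 -10.  -61.2] rot deg [-0.1  0.7  0.2] TCP goal [ 0.553 -0.209  0.333]
```

```bash
python3 -m inch '[0,-0.005,-0.030,0,0.7,0,0.0876, 0,-0.005,-0.029,0,0,0,0.0876, 0.04,0,0,0,0,0,0.0876, 0.03,0,0,0,0,0,0.0876, 0,0,0,0,0,0,0.0876]'; python3 d.py .465 -.2185 .089 -20 5.85 -1
```

```text
clock: 17.75
tool_pos: [0.5507, -0.2091, 0.3208]
orientation: [-0.6, 71.3, -174.9]
force: [0.4, 0.3, 0.7]
opening: 0.0879
t 17.75 q [ -1.1  22.  -10.9   2.  -75.7  96. ] grasp now [ 0.4998 -0.2136  0.1702] toolx [-0.32  -0.028 -0.947] tooly [ 0.099 -0.995 -0.004] open 0.0879 F [0.4 0.3 0.7]
shift mm [88.2  1.   3.7] rot deg [-0.1 -1.3  0.3] TCP goal [ 0.519 -0.213  0.238]
```

```bash
python3 -m inch '[0,0,0,0,-1.3,0.2,0.0876, 0.03,0.001,0.004,0,0,0,0.0876, 0.03,0,0,0,0,0,0.0876, 0.02,0,0,0,0,0,0.0876, 0,0,0,0,0,0,0.0876]'; python3 d.py .465 -.2185 .089 -20 5.85 -1; python3 snap.py e
```

```text
clock: 18.38
tool_pos: [0.5235, -0.2139, 0.252]
orientation: [0.6, 70.8, -173.6]
force: [-0.1, -0.3, 0.8]
opening: 0.0876
t 18.38 q [ -1.4  24.2 -18.4   2.8 -66.5  95.7] grasp now [ 0.4714 -0.2197  0.1019] toolx [-0.327 -0.037 -0.944] tooly [ 0.101 -0.995  0.004] open 0.0876 F [-0.1 -0.3  0.8]
shift mm [14.3 -1.4 -0.5] rot deg [-0.1 -0.8 -0.2] TCP goal [ 0.519 -0.213  0.238]
```

View pics/ew.png

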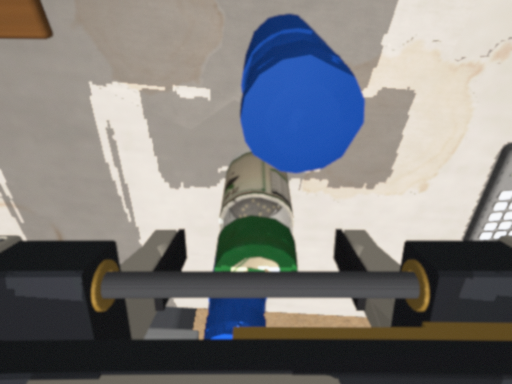

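```bash
python3 -m inch '[0.012,-0.001,0,0,-0.8,0,0.0876, 0.004,0,0,0,0,0,0.0876, 0.001,0,0,0,0,0,0.06, 0.001,0,0,0,0,0,0.03, 0.001,0,0,0,0,0,0.03, 0,0,0,0,0,0,0.03, 0,0,0,0,0,0,0.03, 0,0,0,0,0,0,0.03]'; python3 d.py .465 -.2185 .089 -20 5.85 -1
```

```text
clock: 19.52
tool_pos: [0.5189, -0.2135, 0.236]
orientation: [0.8, 70.3, -173.3]
force: [-0.9, 0.0, -1.0]
opening: 0.0449
t 19.52 q [ -1.4  25.1 -19.7   3.  -64.8  95.4] grasp now [ 0.4656 -0.2198  0.0864] toolx [-0.335 -0.039 -0.941] tooly [ 0.102 -0.995  0.005] open 0.0449 F [-0.9  0.  -1. ]
shift mm [-2.3 -0.6  0.6] rot deg [-0.1 -0.3 -0.3] TCP goal [ 0.519 -0.213  0.238]
```

```bash
python3 -m inch '[-0.014,0,0.005,0,0,0,0.03, -0.033,0,0.012,0,0,0,0.03, -0.047,0,0.0168,0,0,0,0.03, -0.047,0,0.0168,0,0,0,0.03, -0.020,0,0.007,0,0,0,0.03,0,0,0,0,0,0,0.03]'; python3 d.py .5189 -.0425 .1894 12.3 5.85 -1; python3 snap.py f
```

```text
clock: 20.27
tool_pos: [0.5183, -0.2128, 0.4173]
orientation: [1.0, 70.4, -173.2]
force: [0.4, 0.2, -0.7]
opening: 0.0451
t 20.27 q [ -1.3  15.4  -7.7   2.7 -86.4  96.5] grasp now [ 0.4653 -0.2191  0.2676] toolx [-0.333 -0.04  -0.942] tooly [ 0.102 -0.995  0.006] open 0.0451 F [ 0.4  0.2 -0.7]
shift mm [  72.8 -169.7   -9.1] rot deg [-0.  31.9 -0.3] TCP goal [ 0.485 -0.046  0.345]
```

View pics/fs.png

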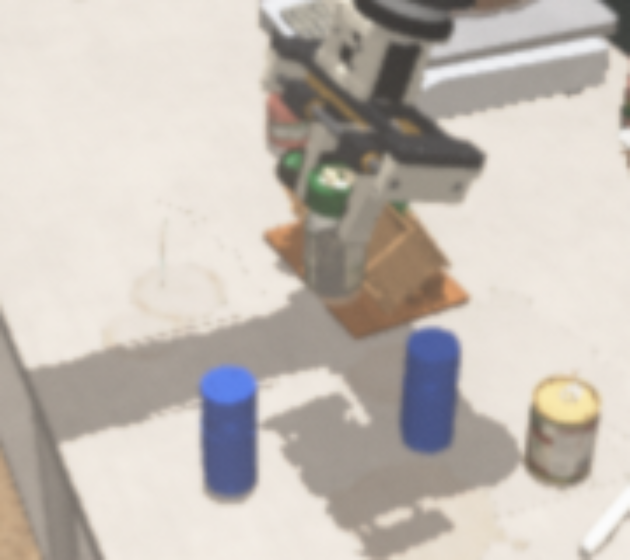

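View pics/fw.png

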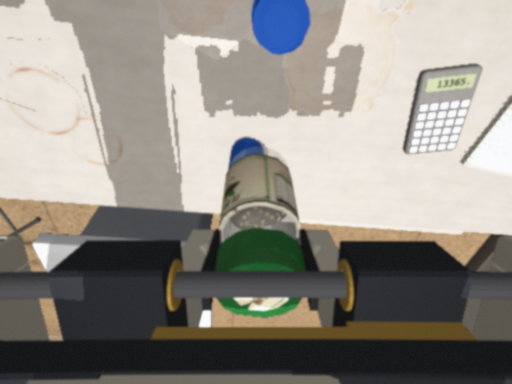

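```bash
python3 -m inch '[0,-0.055,0.012,0,0,0,0.03, 0,-0.055,0.012,0,0,0,0.03, 0,-0.055,0.012,0,0,0,0.03, 0,0,0,0,10.6,0,0.03, 0,0,0,0,10.6,0,0.03, 0,0,0,0,10.6,0,0.03, 0,0,0,0,0,0,0.03]'; python3 d.py .5189 -.0425 .1894 12.3 5.85 -1
```

```text
clock: 21.3
tool_pos: [0.4646, -0.0469, 0.4149]
orientation: [178.7, 78.6, 4.5]
force: [0.2, -0.1, -0.9]
opening: 0.0454
t 21.3 q [ 19.9  -3.9 -29.4   3.7 -53.5  74.1] grasp now [ 0.496  -0.0444  0.259 ] toolx [ 0.198  0.016 -0.98 ] tooly [ 0.102 -0.995  0.005] open 0.0454 F [ 0.2 -0.1 -0.9]
shift mm [72.8  0.8 -6.3] rot deg [ 0.   0.9 -0.3] TCP goal [ 0.485 -0.046  0.345]
```

```bash
python3 -m inch '[0.02,0,0,0,0.9,-0.3,0.03, 0.03,0,0,0,0,0,0.03, 0.02,0,0,0,0,0,0.03, 0,0,0,0,0,0,0.03]'; python3 d.py .5189 -.0425 .1894 12.3 5.85 -1; python3 snap.py g; python3 ov.py g
```

```text
clock: 21.8
tool_pos: [0.4789, -0.0461, 0.3414]
orientation: [179.1, 79.1, 4.9]
force: [-0.3, -0.1, -1.5]
opening: 0.045
t 21.8 q [ 19.2   1.7 -34.3   3.9 -43.5  74.1] grasp now [ 0.5088 -0.0435  0.1852] toolx [ 0.188  0.016 -0.982] tooly [ 0.101 -0.995  0.003] open 0.045 F [-0.3 -0.1 -1.5]
shift mm [-2.1  0.5 -6.8] rot deg [-0.   1.4 -0.2] TCP goal [ 0.485 -0.046  0.345]
```

View pics/gov.png

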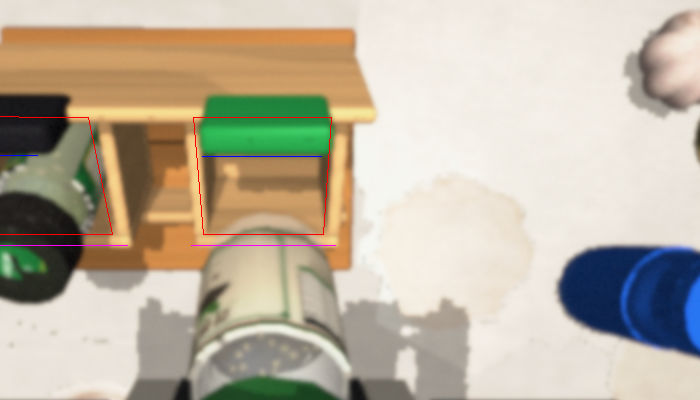

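View pics/gs.png

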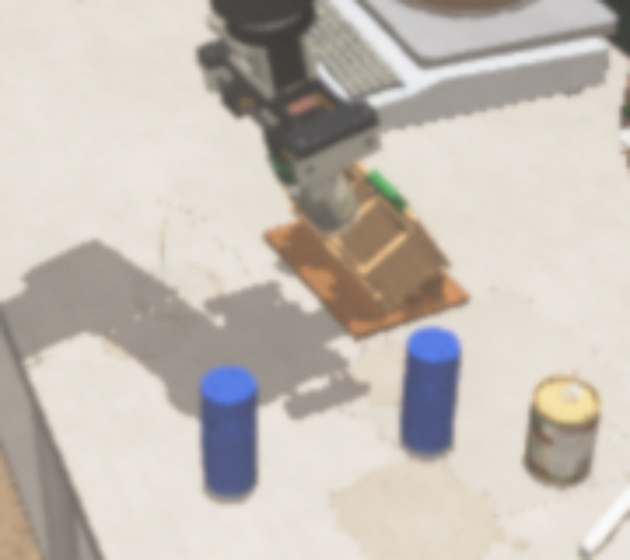

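```bash
python3 -m inch '[-0.002,0.0005,-0.005,0,1.3,-0.2,0.03, 0,0,0,0,0,0,0.03]'; python3 d.py .5347 -.0408 .1640 12.3 5.85 -1
```

```text
clock: 22.2
tool_pos: [0.4847, -0.0458, 0.3485]
orientation: [-179.5, 77.3, 6.3]
force: [0.4, -0.0, -1.3]
opening: 0.0453
t 22.2 q [ 19.    1.3 -34.    4.1 -42.3  74.2] grasp now [ 0.5195 -0.0419  0.1935] toolx [ 0.219  0.024 -0.975] tooly [ 0.103 -0.995 -0.002] open 0.0453 F [ 0.4 -0.  -1.3]
shift mm [32.1  0.2 -9.6] rot deg [ 0.  -0.4  0.1] TCP goal [ 0.501 -0.044  0.319]
```

```bash
python3 -m inch '[0.016,0,-0.005,0,-0.4,0,0.03, 0.016,0,-0.0045,0,0,0,0.03, 0,0,0,0,0,0,0.03]'; python3 d.py .5347 -.0408 .1640 12.3 5.85 -1; python3 snap.py i; python3 ov.py i
```

```text
clock: 22.58
tool_pos: [0.5017, -0.0439, 0.3182]
orientation: [-179.4, 77.6, 6.5]
force: [-0.7, 0.7, -1.6]
opening: 0.0452
t 22.57 q [ 18.4   5.1 -34.4   4.1 -38.4  74.5] grasp now [ 0.5355 -0.0401  0.1629] toolx [ 0.213  0.024 -0.977] tooly [ 0.103 -0.995 -0.002] open 0.0452 F [-0.7  0.7 -1.6]
shift mm [-1.3  0.2  0.4] rot deg [ 0.  -0.1  0.1] TCP goal [ 0.501 -0.044  0.319]
```

View pics/iov.png

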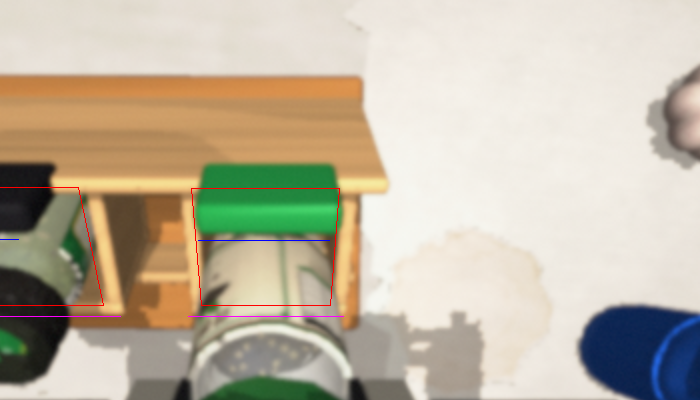

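View pics/is.png

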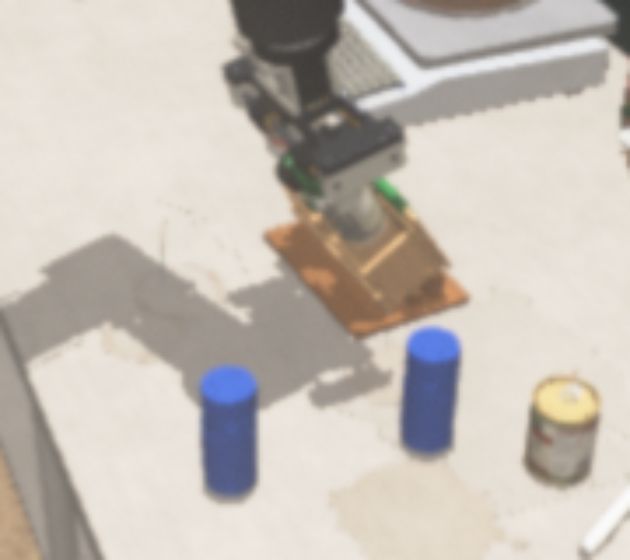

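```bash
python3 -m inch '[0.010,0,-0.0036,0,0,0,0.03, 0.010,0,-0.0036,0,0,0,0.03, 0,0,0,0,0,0,0.03]'; python3 d.py .5716 -.0370 .1046 12.3 5.85 -1
```

```text
clock: 23.1
tool_pos: [0.5137, -0.0426, 0.3013]
orientation: [-179.2, 77.4, 6.7]
force: [0.1, 0.8, -0.7]
opening: 0.0453
t 23.1 q [ 18.1   7.4 -34.5   4.2 -35.8  74.7] grasp now [ 0.5482 -0.0385  0.1461] toolx [ 0.217  0.025 -0.976] tooly [ 0.103 -0.995 -0.003] open 0.0453 F [ 0.1  0.8 -0.7]
shift mm [ 45.6   0.5 -14.7] rot deg [ 0.  -0.3  0.2] TCP goal [ 0.538 -0.04   0.26 ]
```

```bash
python3 -m inch '[0.012,0.0005,-0.004,0,-0.2,0.2,0.03, 0.012,0,-0.004,0,0,0,0.03, 0,0,0,0,0,0,0.03]'; python3 d.py .5716 -.0370 .1046 12.3 5.85 -1
```

```text
clock: 23.48
tool_pos: [0.5277, -0.0416, 0.2778]
orientation: [179.8, 77.6, 5.6]
force: [0.4, -0.4, -1.1]
opening: 0.045
t 23.48 q [ 17.7  10.5 -34.6   4.7 -32.9  74.5] grasp now [ 0.5616 -0.0383  0.1225] toolx [ 0.213  0.021 -0.977] tooly [ 0.102 -0.995  0.001] open 0.045 F [ 0.4 -0.4 -1.1]
shift mm [19.6 -0.1 -6.2] rot deg [ 0.  -0.1 -0. ] TCP goal [ 0.538 -0.04   0.26 ]
```

```bash
python3 -m inch '[0.012,0,-0.004,0,0,0,0.03, 0.004,0,-0.0015,0,0,0,0.03, 0,0,0,0,0,0,0.03]'; python3 d.py .5716 -.0370 .1046 12.3 5.85 -1
```

```text
clock: 23.85
tool_pos: [0.5372, -0.0407, 0.2621]
orientation: [179.7, 77.7, 5.6]
force: [0.1, -0.0, -0.3]
opening: 0.0453
t 23.85 q [ 17.4  12.6 -34.5   4.9 -30.9  74.5] grasp now [ 0.571  -0.0374  0.1068] toolx [ 0.213  0.021 -0.977] tooly [ 0.103 -0.995  0.001] open 0.0453 F [ 0.1 -0.  -0.3]
shift mm [ 2.3 -0.2 -0.3] rot deg [ 0.  -0.  -0.1] TCP goal [ 0.538 -0.04   0.26 ]
```

```bash
python3 -m inch '[0.002,0,-0.0006,0,0,0,0.03, 0.002,0,-0.0006,0,0,0,0.03]'; python3 -m inch '[0.0015,0,-0.0005,0,0,0,0.03]';python3 d.py .5716 -.0370 .1046 12.3 5.85 -1
```

```text
clock: 24.1
tool_pos: [0.5386, -0.0402, 0.2601]
orientation: [179.8, 77.6, 5.7]
force: [-22.1, 10.2, 32.0]
opening: 0.0448
clock: 24.22
tool_pos: [0.5386, -0.04, 0.2601]
orientation: [179.8, 77.6, 5.8]
force: [-13.7, 3.3, 17.6]
opening: 0.045
t 24.23 q [ 17.5  12.8 -34.5   4.9 -30.6  74.5] grasp now [ 0.5725 -0.0365  0.1048] toolx [ 0.213  0.021 -0.977] tooly [ 0.103 -0.995  0.001] open 0.045 F [-13.7   3.3  17.6]
shift mm [0.  0.4 0.7] rot deg [ 0.1 -0.1 -0. ] TCP goal [ 0.538 -0.04   0.26 ]
```

```bash
python3 -m inch '[-0.001,0,0,0,0,0,0.055, 0,0,0,0,0,0,0.065, 0,0,0,0,0,0,0.065, -0.02,0,0,0,0,0,0.065, -0.05,0,0,0,0,0,0.065, -0.05,0,0,0,0,0,0.065,-0.05,0,0,0,0,0,0.065,-0.02,0,0.03,0,0,0,0.065, 0,0,0.05,0,0,0,0.065, 0,0,0,0,0,0,0.065]'; python3 snap.py k; python3 d.py .5716 -.0370 .1046 12.3 5.85 -1
```

```text
clock: 25.48
tool_pos: [0.4176, -0.0529, 0.4353]
orientation: [179.9, 77.5, 5.7]
force: [0.6, -0.1, 0.6]
opening: 0.0654
t 25.62 q [ 21.6 -10.  -31.9   4.1 -56.2  72.4] grasp now [ 0.4551 -0.0487  0.2808] toolx [ 0.215  0.021 -0.976] tooly [ 0.103 -0.995  0.001] open 0.0646 F [-0.4 -0.4  0.5]
shift mm [197.3   0.3 -76.8] rot deg [ 0.1 -0.2 -0.1] TCP goal [ 0.538 -0.04   0.26 ]
```

View pics/ks.png

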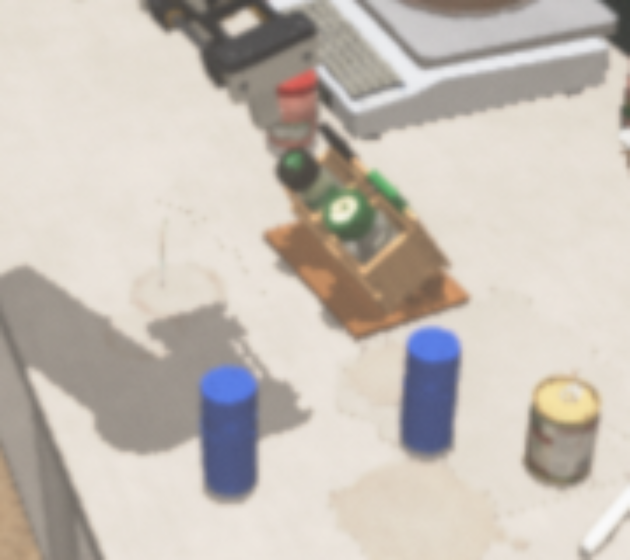

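View pics/kw.png

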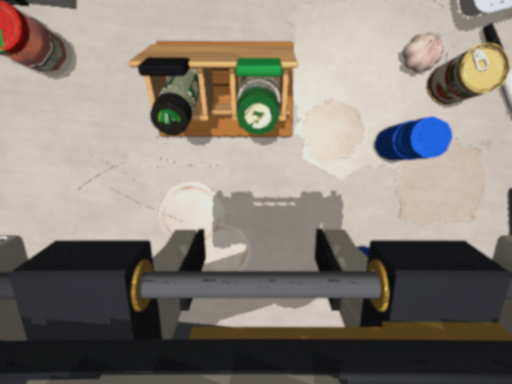

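```bash
python3 - <<'E'
from h import *
f=np.load("pics/k.npz",allow_pickle=True);a=np.radians(5.85);ex=np.array([np.cos(a),np.sin(a),0]);ey=np.array([-np.sin(a),np.cos(a),0]);t=np.radians(32);Z=np.array([0,0,1.])
zs=-np.sin(t)*ex+np.cos(t)*Z;xs=np.cos(t)*ex+np.sin(t)*Z
s=f["side"].item();w=f["wrist"].item();C=[("side",cloud(s).reshape(-1,3)),("wrist",cloud(w,pose(w,f["obs"].item())).reshape(-1,3))]
for nm,S in(("black",[.6076,.0622,.0313]),("green",[.6172,-.0324,.0313])):
  for k,P in C:
    d=P-S;u=d@xs;v=d@ey;h=d@zs;m=(abs(u)<.026)&(abs(v)<.03)&(h>.06)&(h<.13)
    top=m&(h>np.percentile(h[m],90)-.006)
    print(nm,k,m.sum(),np.percentile(h[m],[80,90,95,99]).round(4),"centre",u[top].mean().round(4),v[top].mean().round(4))
for n,b in dict(tin=(.644,-.295),chilli=(.626,.26)).items():
  for k,P in C:
    m=(abs(P[:,0]-b[0])<.05)&(abs(P[:,1]-b[1])<.05)&(P[:,2]>.02)&(P[:,2]<.13);Q=P[m]
    if len(Q)>50:
        zt=np.percentile(Q[:,2],95);Q=Q[Q[:,2]>zt-.006];print(n,k,zt.round(4),Q.mean(0).round(4))
E
```

```text
black side 185 [0.1063 0.1083 0.1101 0.1115] centre -0.0079 -0.0006
black wrist 1778 [0.1068 0.1075 0.1079 0.1085] centre -0.0096 -0.0019
green side 258 [0.1069 0.1082 0.109  0.1102] centre -0.0048 0.0005
green wrist 2079 [0.1071 0.1075 0.1079 0.1084] centre -0.0055 0.0009
tin side 0.0723 [ 0.6437 -0.2939  0.0697]
tin wrist 0.0691 [ 0.6417 -0.2974  0.0668]
chilli side 0.0859 [0.6306 0.2467 0.0847]
chilli wrist 0.0849 [0.6234 0.2443 0.0836]
```

```bash
python3 - <<'E'
from h import *
f=np.load("pics/k.npz",allow_pickle=True);s=f["top"].item();P=cloud(s).reshape(-1,3)
for n,b in dict(tin=(.644,-.295),chilli=(.626,.26),b1=(.553,-.226),b2=(.38,-.21)).items():
    m=(abs(P[:,0]-b[0])<.05)&(abs(P[:,1]-b[1])<.05)&(P[:,2]>.02)&(P[:,2]<.13);Q=P[m];zt=np.percentile(Q[:,2],95);Q=Q[Q[:,2]>zt-.006];print(n,zt.round(4),Q.mean(0).round(4))
from plant import ctrl
o=ctrl.get_obs();print(o["clock"],o["force"]);print(ctrl.close_job())
E
```

```text
tin 0.0722 [ 0.6444 -0.2956  0.0695]
chilli 0.088 [0.626  0.2597 0.0857]
b1 0.108 [ 0.5534 -0.226   0.1058]
b2 0.1084 [ 0.3835 -0.2203  0.1058]
25.625 [-0.42318568 -0.42738827  0.50567787]
the job is handed in; nothing more can be done
None
```

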